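Pin the keeper bar over a glass panel on the easel

TASK

Lay the small framed glass panel flat on the face of the sloping easel, midway between the two steel ears, with one short edge down against the bottom ledge. Then swing the hinged keeper bar down across it until the hole in the bar's end lies over the hole in the fixed ear, and push the pin from the wooden rack through both holes until its flange sits on the bar. Let go of everything, and leave the bottle, the jar and the brush where they are.

Things in the scene. Friction and masses are not known exactly. Their poses are not given: they have to be found in the camera images.
- board: Fixed sloping plywood face of the easel with a white sheet, 190 mm wide, 203 mm long, 25 degrees from level, rising away from the robot. Origin: on the face, middle of its lower end, at the inside of the ledge. x up the slope, y along the ledge (to the robot's left), z out of the face at a right angle. The ledge (x -12 to 0 mm) stands 10 mm out of the face. A steel ear stands at each side.
- panel_place (a point): The point on the board where the panel's centre belongs: x 55, y 0, z 6 mm in the board's frame, axes as the board's. The panel then touches the ledge and lies with its long side up the slope.
- panel_center (a point): Centre of the loose glass panel in a dark metal frame, 110 mm long (its x), 62 mm wide (its y), 12 mm thick (its z), about 160 g (hidden variation); it starts lying flat on the table. Either face up and either short edge down is alike. The 62 mm width can be gripped at the frame's edges.
- bar (a joint): Angle of the aluminium keeper bar about its hinge, rad. 0: it lies along the board's +y, its hole exactly over the lug's hole; positive: free end swung up the slope (1.57: straight up the slope). Stops at -0.15 and 1.75, so it can go too far. It turns parallel to the board and stays where left by friction (about 0.25 N m); weighs 180 g.
- bar_hinge (a point): The bar's hinge axis (along the board's z) at the underside of the bar: x 70, y -120, z 20 mm in the board's frame, fixed, on the right ear (block x 50 to 90, y -81 to -145, up to z 20 mm). The bar is 24 mm wide, 8 mm thick (z 20 to 28 mm) and passes 8 mm over a panel lying on the board.
- bar_knob (a point): Middle of the bar's upright round black knob, 16 mm in diameter, 28 mm tall (board z 28 to 56 mm), 100 mm from the hinge axis along the bar. It turns with the bar.
- bar_hole (a point): Centre of the upper mouth of the 14 mm hole in the bar's free end (a 30 x 40 mm eye plate, 8 mm thick), 240 mm from the hinge axis. Its mouth is at z = 28 mm in the board's frame.
- lug_hole (a point): Upper mouth centre of the 12 mm through hole in the left ear, the fixed lug: x 70, y 120, z 20 mm in the board's frame; axes as the board's, hole along z; the lug is 14 mm thick, free space below it. The ear's block spans x 50 to 90, y 79 to 145 mm.
- pin_grip (a point): Middle of the loose pin's black grip block, 16 mm (its x) by 24 (its y) by 28 tall (its z, tip to head). Below the block: steel flange 26 mm in diameter, 4 mm thick, its underside 18 mm below this point. The pin starts upright in the rack, flange on the rack's top (46 mm high); lift it 45 mm or more to free it. About 60 g.
- pin_tip (a point): The tip of the pin, on its axis, 58 mm below the grip point; z points along the pin to its head. Shank 10 mm in diameter and 40 mm long under the flange, its last 8 mm tapering to 4 mm. With the flange on the bar the tip is 32 mm below the lug's upper mouth.
- rack: Fixed wooden block 75 x 75 x 46 mm with a 13 mm hole in the middle of its top in which the pin stands; origin at the centre of its underside.
- oil_bottle: Bystander: white bottle 52 mm in diameter, 130 mm tall, loose; origin at the centre of its underside.
- paint_jar: Bystander: jar 60 mm in diameter, 65 mm tall, loose; origin at the centre of its underside.
- flux_brush: Bystander: brush 170 mm long lying on the table, loose.
Not all that is in view belongs to the job. Of the things that look like the part that bears pin_grip, the smaller one is meant.

How it is judged (in metres and radians):
On the way, in this order (a step that is already met when the one before it is completed fails the run):
1. the panel lies flat on the board against the ledge, midway between the ears (x of panel_center in the frame of board between 0.045 and 0.063 m and y of panel_center in the frame of board between -0.02 and 0.02 m and z of panel_center in the frame of board between 0 and 0.011 m and angle between the z axis of panel_center and the z axis of board, either way round below 0.1 rad and angle between the x axis of panel_center and the x axis of board, either way round below 0.15 rad and contact force between the fingers and panel below 0.1 N), for 0.2 s.
2. the bar is swung across so that its hole is over the lug's hole (value of joint bar between -0.03 and 0.03 rad), for 0.2 s.
3. the pin is through both holes with its flange on the bar (all of step 2 and x of pin_tip in the frame of lug_hole between -0.005 and 0.005 m and y of pin_tip in the frame of lug_hole between -0.005 and 0.005 m and z of pin_tip in the frame of lug_hole below -0.029 m and angle between the z axis of pin_tip and the z axis of lug_hole, either way round below 0.15 rad), for 0.2 s.
At the end, for the whole second after the job is handed in: Panel flat on the board (6 deg; long side up the slope, 9 deg), centre within 20 mm of midway, lower edge within 8 mm of the ledge; bar within 0.03 rad of 0; pin along the holes (9 deg), through bar and lug, flange within 3 mm of the bar; panel and pin at rest (all of step 3 and x of panel_center in the frame of board between 0.045 and 0.063 m and y of panel_center in the frame of board between -0.02 and 0.02 m and z of panel_center in the frame of board between 0 and 0.011 m and angle between the z axis of panel_center and the z axis of board, either way round below 0.1 rad and angle between the x axis of panel_center and the x axis of board, either way round below 0.15 rad and linear speed of each of panel, pin below 0.02 m/s); the robot touches nothing.
It fails at once if the oil bottle is moved more than 30 mm (distance of oil_bottle from where it was at the start of the episode above 0.03 m).
It fails at once if the paint jar is moved more than 30 mm (distance of paint_jar from where it was at the start of the episode above 0.03 m).
It fails at once if the flux brush is moved more than 30 mm (distance of flux_brush from where it was at the start of the episode above 0.03 m).
It also fails if it takes over 72 s, if anything falls off the work surface, if the arm or the gripper's body presses on something with over 40 N, if the wrist force passes 120 N, or if a joint passes its speed limit or range.

ROBOT

A 7-joint arm with a two-finger parallel gripper is mounted at the origin on the work surface. World frame = base frame: x ahead of the robot, y to its left, z up, the work surface at z = 0. Lengths are in mm, angles in rad, forces in N, time in s.
With the tool pointing down it reaches from about 400 to 850 mm from the base axis. Payload 10.4 kg.
Tool frame: the origin (TCP) lies midway between the tips of the shut fingers; the grasp point (between the pads) lies 19 mm behind it; z points along the fingers, y is the direction in which the jaws open and shut (so a half turn about z gives the same grasp; the last joint's range is limited). The gripper opens to 87 mm and grips with 3 to 60 N. Pads are 19 mm wide; open, the fingers measure 117 mm over their backs; the gripper's body (75 mm by 190 mm) begins 51 mm behind the grasp point.
Start: joints at [-1.202, 0.332, -0.065, 1.46, 0.022, 1.35, -0.088], TCP at [238.648, 577.67, 193.576] pointing down, gripper open.
Joint ranges: [-2.6, 2.6], [-0.5, 2.12], [-1.47, 1.34], [0.16, 2.42], [-1.27, 4.41], [0.06, 2.06], [-2.6, 2.6]. Speed limits (rad/s): [2.22, 2.22, 2.79, 2.79, 3.14, 3.14, 3.14].

INTERFACE

Orientations are given as a unit quaternion [x, y, z, w].
In Python, from cell import ctrl gives the robot as it stands.
- The arm moves only by the tool arm_command, never from a script. Its arguments are lists of equal length, an entry for each row: "travel": the shift along the tool's x, y, z in units of 25 mm (1.0 is 25 mm), a list of three; "delta_rot": the turn, a rotation vector about the tool's x, y, z in degrees, a list of three; "grip": the gripper command: -1 is fully open, 1 is shut, values between are in proportion. A call has 1 to 10 rows; each row shifts and turns the commanded pose from where the row before left it, along the tool's axes as they then stand; what a row does not reach is not made up. A row lasts 1/10 s, in which the tool goes at most 50 mm and 8.59 degrees, less where a joint would pass 70% of its speed; a pose out of reach is approached as far as the arm can. A call is refused whole if a number of a shift passes 1 or a number of a turn 8.59, either way. A call with a gripper value outside its range is refused whole. The fingers move at their own pace and stop on an object; "force" is the grip in N (left out, the last holds). Time passes only in rows, so rows that do not move let the fingers close. It gives the time, the measured TCP pose, the force and the opening at its end, in the units of the state.
- ctrl.state(): the state, without advancing time (a new reading comes with each control period).
- ctrl.grab_frame(name): name is "scene" or "side" or "wrist"; returns a dict with "img" (420x560x3 uint8, red, green, blue), "intrinsics" (3x3 intrinsics, pixels), "rvec" (rotation vector, rad) and "tvec" (3), from world to camera coordinates, as OpenCV has them. Camera axes: x right, y down, z forward; pixel columns grow to the right and rows downward; lengths in mm; the calibration is good to about 2 mm. A picture is of the moment at which its call begins. There is no depth.
- ctrl.finish_job(): hands the job in, once; it reports no verdict.
The state is a dict: "clock": time; "q": joint angles; "joint_vel": joint speeds; "tau": joint torques, N m; "ee_pos": TCP position; "eef_rot": TCP orientation; "ft_force": force on the tool from outside, world axes, zero at the start; "wrist_torque": the same for the moment, N m; "width": finger opening in mm.
Only numpy, scipy, OpenCV 4.12 (cv2) and the standard library are available. Lean on these libraries where they do the work, as an engineer would, in place of code of your own. Each camera call takes 0.05 s, during which the arm holds its last target.

## Working session

There is one attempt and no reset: what is moved stays moved. The work goes in short steps, Python scripts to look and compute and a tool call to move; the robot and the scene stay as the last step left them, time stands still between calls to the robot, and variables do not carry over. Pictures are saved under pics/ and viewed, and the job is handed in when it is done.

Besides the shell and the picture viewer there is one more tool, called after ">>>" in YAML: its name, and indented under it one key for each argument. arm_command: Moves the arm, as the interface text tells. Its arguments: {"type":"object","properties":{"travel":{"type":"array"},"delta_rot":{"type":"array"},"grip":{"type":"array"},"force":{"type":"number"}},"required":["travel","delta_rot","grip"]}

```bash
ls; mkdir -p pics; python3 - <<'E'
from cell import ctrl
import cv2,json,numpy as np
print(ctrl.state())
for n in ["scene","side","wrist"]:
    f=ctrl.grab_frame(n); cv2.imwrite(f"pics/{n}0.png",f["img"][:,:,::-1])
    print(n,f["intrinsics"],f["rvec"],f["tvec"])
    np.savez(f"pics/{n}0.npz",K=f["intrinsics"],r=f["rvec"],t=f["tvec"])
E
```

```text
pics
{'clock': 0.0, 'q': array([-1.20158518,  0.33284993, -0.06472218,  1.46092736,  0.02158475,
        1.34992212, -0.0885236 ]), 'joint_vel': array([-4.94461359e-04,  5.02445406e-05,  1.08345744e-03, -2.54662010e-04,
       -2.62191984e-04,  1.94296164e-04, -4.57920877e-04]), 'tau': array([-3.01738027e-06, -6.23251390e+01,  2.46572070e-02, -3.89904821e+01,
       -6.12471672e-02,  3.97150603e-02,  1.30326493e-04]), 'ee_pos': array([238.48971022, 577.2428224 , 192.7743975 ]), 'eef_rot': array([ 1.94647603e-01,  9.80872985e-01, -6.96415492e-04, -1.15495494e-04]), 'ft_force': array([-0.00875191,  0.06745006,  0.28724547]), 'wrist_torque': array([-0.00651323, -0.04441689, -0.03308024]), 'width': 86.99631999160823}
scene [[423.7453306    0.         281.6970165 ]
 [  0.         423.7453306  211.10741399]
 [  0.           0.           1.        ]] [ 1.69630267  1.98519649 -0.69774256] [  95.25827585 -320.19063077 1420.2605686 ]
side [[412.08088191   0.         289.02309136]
 [  0.         412.08088191 214.30699639]
 [  0.           0.           1.        ]] [ 2.28096826 -0.81718888  0.33293478] [-417.59901313  293.92184356 1061.40161494]
wrist [[300.94181065   0.         282.12265671]
 [  0.         300.94181065 208.84199003]
 [  0.           0.           1.        ]] [-2.41714056 -1.61662785 -0.2198786 ] [-624.51257433  -31.47462547  390.84836981]
```

View pics/scene0.png

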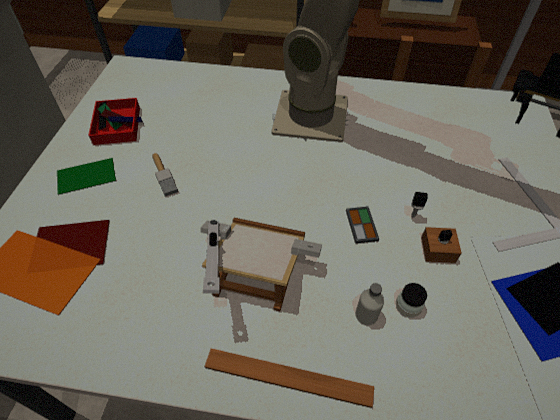

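View pics/side0.png

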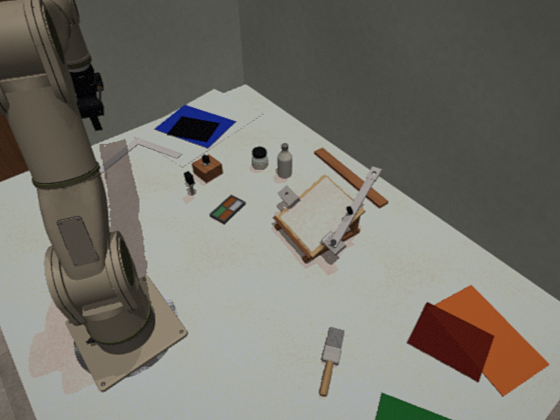

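View pics/wrist0.png

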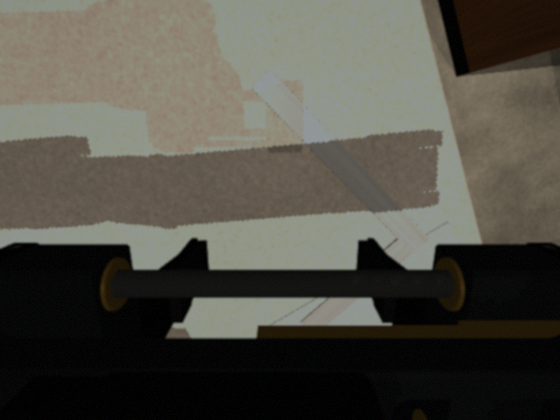

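```bash
cat > h.py <<'E'
import numpy as np,cv2
from cell import ctrl
from scipy.spatial.transform import Rotation as R
def grab(n,tag):
    f=ctrl.grab_frame(n); cv2.imwrite(f"pics/{n}{tag}.png",f["img"][:,:,::-1])
    np.savez(f"pics/{n}{tag}.npz",K=f["intrinsics"],r=f["rvec"],t=f["tvec"]); return f
def cam(n,tag="0"):
    z=np.load(f"pics/{n}{tag}.npz"); return z["K"],z["r"],z["t"]
def proj(c,P):
    K,r,t=c; return cv2.projectPoints(np.atleast_2d(np.array(P,float)),r,t,K,None)[0].reshape(-1,2)
def onplane(c,uv,z=0.):
    K,r,t=c; Rm=cv2.Rodrigues(r)[0]; t=np.ravel(t)
    o=-Rm.T@t; d=Rm.T@np.linalg.solve(K,[uv[0],uv[1],1]); return o+d*(z-o[2])/d[2]
def tri(c1,u1,c2,u2):
    Ps=[c[0]@np.c_[cv2.Rodrigues(c[1])[0],np.ravel(c[2])] for c in (c1,c2)]
    X=cv2.triangulatePoints(Ps[0],Ps[1],np.array(u1,float).reshape(2,1),np.array(u2,float).reshape(2,1)).ravel(); return X[:3]/X[3]
def crop(src,x0,y0,x1,y1,s,out):
    im=cv2.imread(f"pics/{src}.png")[y0:y1,x0:x1]; cv2.imwrite(f"pics/{out}.png",cv2.resize(im,None,fx=s,fy=s,interpolation=cv2.INTER_CUBIC))
E
python3 - <<'E'
from h import *
crop("scene0",340,180,470,260,6,"c1")
crop("scene0",190,205,330,305,5.7,"c2")
crop("side0",170,130,300,230,6,"c3")
crop("side0",265,160,395,260,6,"c4")
E
```

```text
(no output)
```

View pics/c1.png

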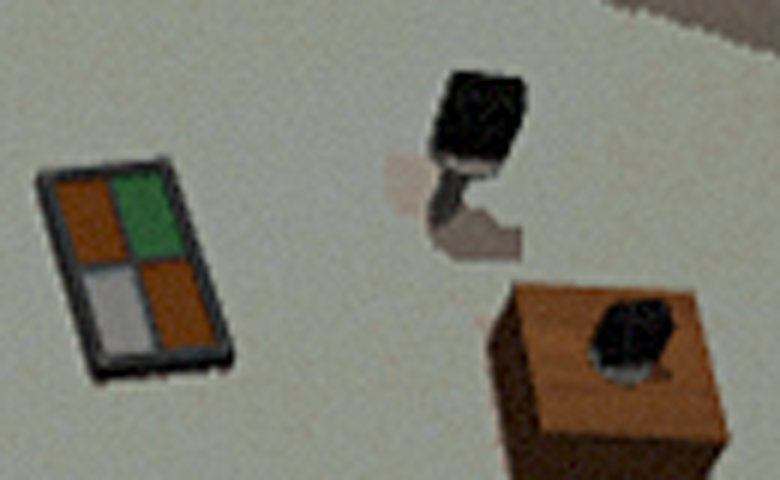

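View pics/c2.png

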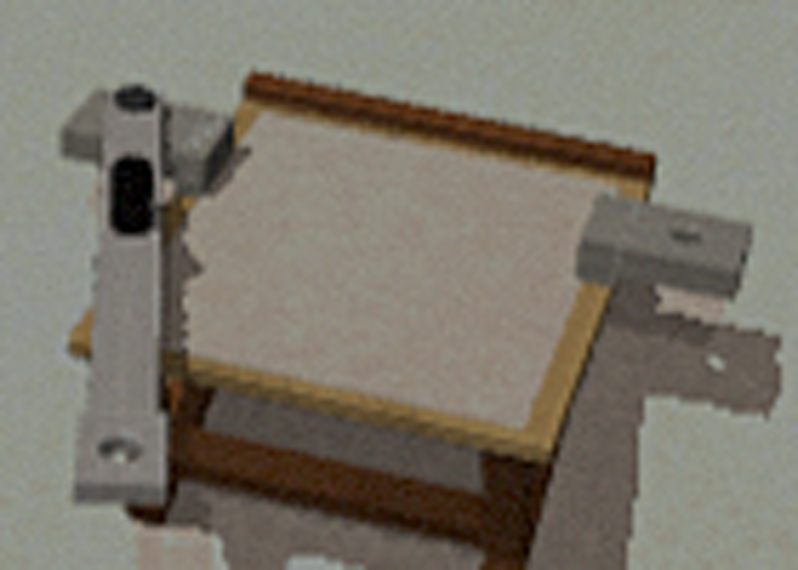

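View pics/c3.png

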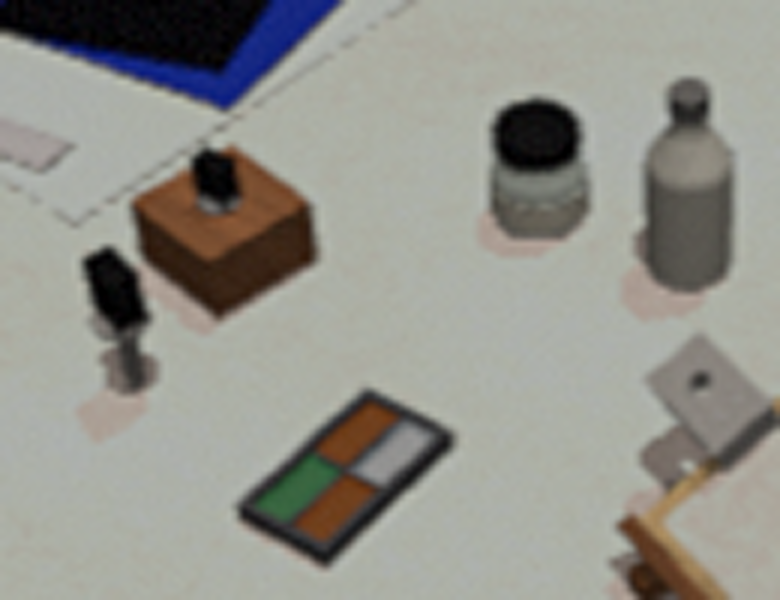

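View pics/c4.png

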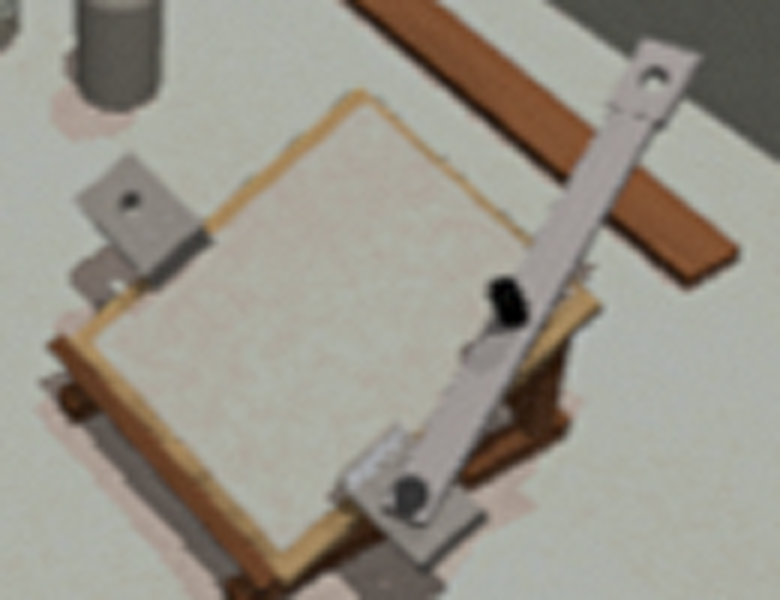

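```bash
cat > fit.py <<'E'
from h import *
from scipy.optimize import least_squares
S=cam("scene");D=cam("side")
s=lambda u,v:(190+u/5.7-.4,205+v/5.7-.4); d=lambda u,v:(265+u/6-.4,160+v/6-.4)
T=np.deg2rad(25)
def B(p,P):
    x,y,z,yaw=p; M=R.from_euler('ZY',[yaw,-T]).as_matrix(); return np.array(P,float)@M.T+[x,y,z]
obs=[(S,(70,120,20),s(687,236)),(D,(70,120,20),d(131,201)),
(S,(50,145,20),s(752,226)),(S,(90,145,20),s(740,274)),
(D,(50,145,20),d(77,197)),(D,(90,145,20),d(127,155)),(D,(90,79,20),d(210,235)),
(S,(203,95,0),s(552,438)),(S,(203,-95,0),s(72,345)),(D,(203,95,0),d(360,90)),(D,(203,-95,0),d(600,298)),
(S,(-12,-95,10),s(250,72)),(S,(-12,95,10),s(657,155)),(D,(-12,95,10),d(52,343))]
def bar(a,r,z): return (70+r*np.sin(a),-120+r*np.cos(a),z)
o2=[(S,240,28,s(120,450)),(D,240,28,d(655,76))]
def res(q):
    out=[proj(c,B(q[:4],P))[0]-uv for c,P,uv in obs]
    out+=[proj(c,B(q[:4],bar(q[4],r,z)))[0]-uv for c,r,z,uv in o2]
    return np.array(out)
X=tri(S,obs[0][2],D,obs[1][2]);print("lug",X)
r=least_squares(lambda q:res(q).ravel(),[X[0]-70,X[1]-120,60,0,1.5],loss='soft_l1')
print(np.round(r.x,3));print(np.round(res(r.x),1))
print("lug",B(r.x[:4],[70,120,20]),"hole",B(r.x[:4],bar(r.x[4],240,28)),"knob",B(r.x[:4],bar(r.x[4],100,42)))
np.save("board.npy",r.x)
E
python3 fit.py
```

```text
lug [580.88840474  61.1142841   82.9477877 ]
[ 5.14933e+02 -5.37160e+01  3.38430e+01 -8.70000e-02  1.22400e+00]
[[-0.2  0.2]
 [-0.3  0.4]
 [ 0.1 -0.1]
 [-0.2  0. ]
 [-0.5  0.6]
 [ 0.6 -0.7]
 [-1.  -1.8]
 [ 0.5  1.7]
 [-1.  -0.8]
 [-0.1 -1.3]
 [ 0.4  0.4]
 [-0.3 -0. ]
 [-0.1 -0.2]
 [-1.3  0.3]
 [ 0.1  0.4]
 [ 0.1  0.5]]
lug [580.16318911  61.03970458  81.55215129] hole [ 766.80651164 -114.38850901  184.20511817] knob [ 637.88133307 -150.83663518  141.24196618]
```

```bash
cat > pan.py <<'E'
from h import *
S=cam("scene");D=cam("side")
s=lambda u,v:(340+u/6-.4,180+v/6-.4); d=lambda u,v:(170+u/6-.4,130+v/6-.4)
# panel top corners z=12
for c,pts in ((S,[s(38,172),s(165,160),s(233,350),s(96,368)]),(D,[d(370,390),d(453,437),d(325,553),d(240,508)])):
    P=np.array([onplane(c,p,12) for p in pts]); print(np.round(P[:,:2],0).tolist(),P.mean(0).round(1))
    e=np.roll(P,-1,0)-P; print(np.linalg.norm(e,axis=1).round(1),np.rad2deg(np.arctan2(e[:,1],e[:,0])).round(1))
# rack top z=46
for c,pts in ((S,[s(515,284),s(690,292),s(728,438),s(540,432)]),(D,[d(232,148),d(314,206),d(213,262),d(134,206)])):
    P=np.array([onplane(c,p,46) for p in pts]); print(np.round(P[:,:2],0).tolist(),P.mean(0).round(1))
    e=np.roll(P,-1,0)-P; print(np.linalg.norm(e,axis=1).round(1),np.rad2deg(np.arctan2(e[:,1],e[:,0])).round(1))
E
python3 pan.py
```

```text
[[394.0, 142.0], [377.0, 199.0], [479.0, 231.0], [498.0, 173.0]] [437.2 186.3  12. ]
[ 59.  106.9  60.6 109. ] [ 105.9   17.4  -72.  -163.5]
[[479.0, 227.0], [494.0, 168.0], [392.0, 141.0], [375.0, 197.0]] [435.1 183.3  12. ]
[ 60.9 105.2  58.1 108.8] [ -76.2 -165.1  107.3   16.4]
[[452.0, 342.0], [444.0, 415.0], [517.0, 423.0], [526.0, 348.0]] [484.8 381.9  46. ]
[72.9 73.2 75.2 74.7] [  95.7    6.2  -83.2 -175.5]
[[514.0, 418.0], [523.0, 343.0], [452.0, 338.0], [442.0, 409.0]] [482.7 377.1  46. ]
[75.4 71.4 71.  73. ] [ -83.5 -176.    97.8    7.5]
```

```bash
cat >> h.py <<'E'
BP=lambda: np.load("board.npy")
def Bmat(): return R.from_euler('ZY',[BP()[3],-np.deg2rad(25)])
def Bw(P): return Bmat().apply(P)+BP()[:3]
def Rdown(yaw): # tool y at world angle yaw deg, z down
    a=np.deg2rad(yaw); y=[np.cos(a),np.sin(a),0]; z=[0,0,-1]; return R.from_matrix(np.c_[np.cross(y,z),y,z])
def Rboard(sgn=1,ang=0): # tool z=-board z, tool y=board y rotated by ang deg
    a=np.deg2rad(ang); y=[-np.sin(a)*sgn,np.cos(a)*sgn,0]; z=[0,0,-1]; return Bmat()*R.from_matrix(np.c_[np.cross(y,z),y,z])
def plan(p,Rt,cur=None):
    s=ctrl.state(); Rc=R.from_quat(s["eef_rot"]); rv=np.rad2deg((Rc.inv()*Rt).as_rotvec())
    dw=np.array(p)-s["ee_pos"]
    print("clock",round(s["clock"],2),"pos",s["ee_pos"].round(1),"w",round(s["width"],1),"F",s["ft_force"].round(1))
    print("rot deg",rv.round(2),"n>=",np.abs(rv).max()/8.59)
    t=Rt.inv().apply(dw)/25; print("travel after rot",t.round(3),"before rot",(Rc.inv().apply(dw)/25).round(3)," world",dw.round(1),"n>=",np.abs(t).max().round(2))
E
python3 - <<'E'
from h import *
plan([436,185,200],Rdown(106.4))
P=BP()
print(onplane(cam("scene"),(370,322),0),onplane(cam("side"),(285,178),0),onplane(cam("scene"),(411,312),0))
E
```

```text
clock 0.15 pos [238.6 577.3 192.9] w 87.1 F [-0.  -0.3 -0.5]
rot deg [-6.000e-02 -2.000e-02 -3.885e+01] n>= 4.52277247159344
travel after rot [ -3.146 -17.284  -0.283] before rot [-13.292 -11.487  -0.269]  world [ 197.4 -392.3    7.1] n>= 17.28
[708.75861522 217.09468615   0.        ] [ 6.79743148e+02  1.88020301e+02 -1.13686838e-13] [669.36905859 309.76330202   0.        ]
```

>>> arm_command:
  travel:
    - [0,0,0]
    - [0,0,0]
    - [0,0,0]
    - [0,0,0]
    - [0,0,0]
    - [-0.157,-0.864,-0.014]
    - [-0.157,-0.864,-0.014]
    - [-0.157,-0.864,-0.014]
    - [-0.157,-0.864,-0.014]
    - [-0.157,-0.864,-0.014]
  delta_rot:
    - [0,0,-7.77]
    - [0,0,-7.77]
    - [0,0,-7.77]
    - [0,0,-7.77]
    - [0,0,-7.77]
    - [0,0,0]
    - [0,0,0]
    - [0,0,0]
    - [0,0,0]
    - [0,0,0]
  grip: [-1,-1,-1,-1,-1,-1,-1,-1,-1,-1]

```text
clock: 1.15
ee_pos: [288.3, 478.6, 195.0]
eef_rot: [-0.143, 0.99, -0.0, -0.0]
ft_force: [0.6, 0.2, -1.2]
width: 87.1
```

>>> arm_command:
  travel:
    - [-0.157,-0.864,-0.014]
    - [-0.157,-0.864,-0.014]
    - [-0.157,-0.864,-0.014]
    - [-0.157,-0.864,-0.014]
    - [-0.157,-0.864,-0.014]
    - [-0.157,-0.864,-0.014]
    - [-0.157,-0.864,-0.014]
    - [-0.157,-0.864,-0.014]
    - [-0.157,-0.864,-0.014]
    - [-0.157,-0.864,-0.014]
  delta_rot:
    - [0,0,0]
    - [0,0,0]
    - [0,0,0]
    - [0,0,0]
    - [0,0,0]
    - [0,0,0]
    - [0,0,0]
    - [0,0,0]
    - [0,0,0]
    - [0,0,0]
  grip: [-1,-1,-1,-1,-1,-1,-1,-1,-1,-1]

```text
clock: 2.15
ee_pos: [386.8, 282.5, 198.7]
eef_rot: [-0.143, 0.99, -0.0, -0.0]
ft_force: [-0.1, 0.3, 0.1]
width: 86.8
```

>>> arm_command:
  travel:
    - [-0.157,-0.864,-0.014]
    - [-0.157,-0.864,-0.014]
    - [-0.157,-0.864,-0.014]
    - [-0.157,-0.864,-0.014]
    - [-0.157,-0.864,-0.014]
    - [0,0,0]
  delta_rot:
    - [0,0,0]
    - [0,0,0]
    - [0,0,0]
    - [0,0,0]
    - [0,0,0]
    - [0,0,0]
  grip: [-1,-1,-1,-1,-1,-1]

```text
clock: 2.75
ee_pos: [437.1, 182.6, 200.5]
eef_rot: [-0.141, 0.99, -0.0, 0.0]
ft_force: [-1.0, 0.2, 0.5]
width: 86.8
```

```bash
python3 - <<'E'
from h import *
grab("wrist","1")
plan([436,185,200],Rdown(106.4)); print(ctrl.state()["q"].round(2))
E
```

```text
clock 2.8 pos [436.3 184.3 200.5] w 87.2 F [0.6 1.  0. ]
rot deg [ 0.   -0.   -0.14] n>= 0.01651006718823033
travel after rot [0.004 0.029 0.019] before rot [0.004 0.029 0.019]  world [-0.3  0.7 -0.5] n>= 0.03
[-0.66 -0.01  0.16  1.84  0.    1.31  1.36]
```

View pics/wrist1.png

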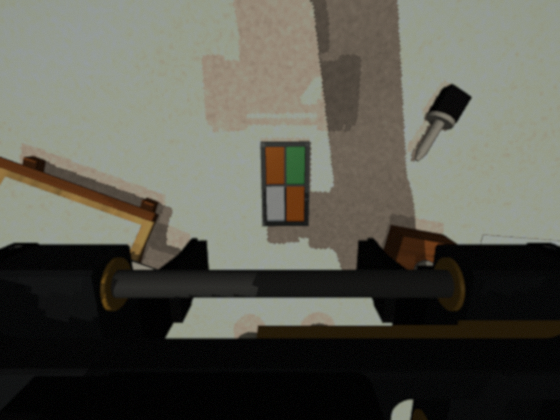

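```bash
python3 - <<'E'
from h import *
crop("wrist1",245,125,330,245,5,"c5")
W=cam("wrist","1")
P=np.array([onplane(W,p,12) for p in [(261,141),(310,141),(309,226),(263,226)]]); print(P.round(1),P.mean(0))
e=np.roll(P,-1,0)-P; print(np.linalg.norm(e,axis=1).round(1),np.rad2deg(np.arctan2(e[:,1],e[:,0])).round(1))
E
```

```text
[[391.2 142.8  12. ]
 [374.3 200.9  12. ]
 [480.3 233.   12. ]
 [497.3 174.1  12. ]] [435.75866508 187.69920887  12.        ]
[ 60.5 110.7  61.3 110.7] [ 106.1   16.9  -73.9 -163.5]
```

View pics/c5.png

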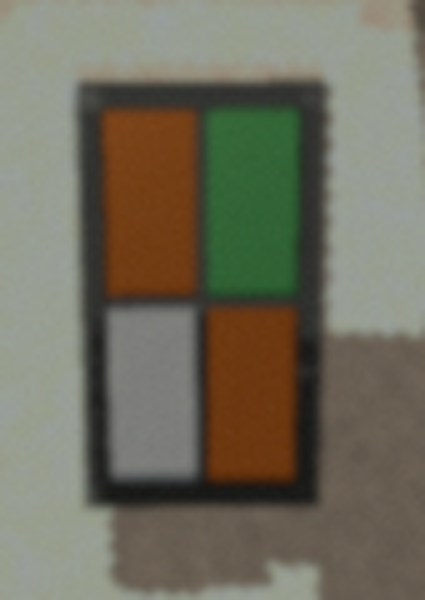

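>>> arm_command:
  travel:
    - [0,0.07,0.95]
    - [0,0,0.95]
    - [0,0,0.95]
    - [0,0,0.95]
    - [0,0,0.95]
    - [0,0,0.95]
    - [0,0,0.95]
    - [0,0,0.95]
    - [0,0,0]
  delta_rot:
    - [0,0,0]
    - [0,0,0]
    - [0,0,0]
    - [0,0,0]
    - [0,0,0]
    - [0,0,0]
    - [0,0,0]
    - [0,0,0]
    - [0,0,0]
  grip: [-1,-1,-1,-1,-1,-1,-1,-1,-1]

```text
clock: 3.7
ee_pos: [432.8, 187.0, 7.9]
eef_rot: [-0.143, 0.99, -0.001, -0.002]
ft_force: [-0.4, -0.8, 0.7]
width: 87.2
```

```bash
python3 - <<'E'
from h import *
plan([435.8,186.5,3],Rdown(106.4))
E
```

```text
clock 3.7 pos [432.8 187.    7.9] w 87.2 F [-0.4 -0.8  0.7]
rot deg [-0.05 -0.3   0.08] n>= 0.03455086206072026
travel after rot [-0.108 -0.051  0.197] before rot [-0.109 -0.051  0.196]  world [ 3.  -0.5 -4.9] n>= 0.2
```

>>> arm_command:
  travel:
    - [0,0,0.15]
    - [0,0,0]
    - [0,0,0]
  delta_rot:
    - [0,0,0]
    - [0,0,0]
    - [0,0,0]
  grip: [-1,-1,-1]

```text
clock: 4.0
ee_pos: [436.0, 187.7, 7.8]
eef_rot: [-0.143, 0.99, 0.0, 0.001]
ft_force: [0.4, -0.4, -0.4]
width: 86.9
```

```bash
python3 - <<'E'
from h import *
plan([435.8,186.5,3],Rdown(106.4))
E
```

```text
clock 4.0 pos [436.  187.7   7.8] w 86.9 F [ 0.4 -0.4 -0.4]
rot deg [0.03 0.09 0.01] n>= 0.010531062845184342
travel after rot [ 0.022 -0.042  0.193] before rot [ 0.023 -0.042  0.192]  world [-0.2 -1.2 -4.8] n>= 0.19
```

>>> arm_command:
  travel:
    - [0,-0.03,0.18]
    - [0,0,0]
    - [0,0,0]
    - [0,0,0]
    - [0,0,0]
    - [0,0,0]
    - [0,0,0]
    - [0,0,0]
  delta_rot:
    - [0,0,0]
    - [0,0,0]
    - [0,0,0]
    - [0,0,0]
    - [0,0,0]
    - [0,0,0]
    - [0,0,0]
    - [0,0,0]
  grip: [-1,-1,1,1,1,1,1,1]
  force: 25

```text
clock: 4.8
ee_pos: [435.6, 186.4, 2.3]
eef_rot: [-0.143, 0.99, 0.0, -0.0]
ft_force: [-0.1, 0.1, -0.3]
width: 46.5
```

```bash
python3 - <<'E'
from h import *
plan([435.8,186.5,150],Rdown(106.4))
grab("wrist","2")
E
```

```text
clock 4.8 pos [435.6 186.4   2.3] w 46.5 F [-0.1  0.1 -0.3]
rot deg [0. 0. 0.] n>= 0.00048580635573592995
travel after rot [-7.000e-03  2.000e-03 -5.908e+00] before rot [-7.000e-03  3.000e-03 -5.908e+00]  world [2.000e-01 1.000e-01 1.477e+02] n>= 5.91
```

View pics/wrist2.png

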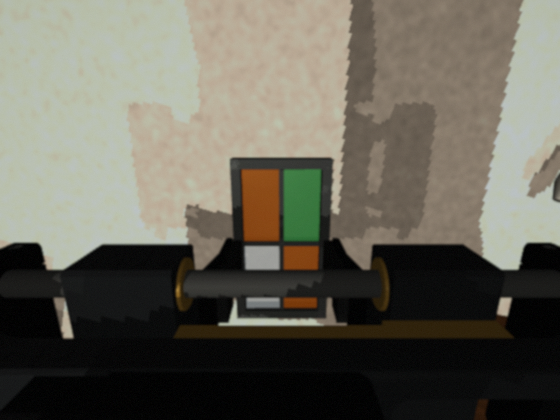

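```bash
python3 - <<'E'
from h import *
print(ctrl.state()["width"])
grab("side","2");grab("scene","2")
crop("side2",150,120,310,240,5,"c6");crop("scene2",300,120,460,240,5,"c7")
print(ctrl.state()["width"])
E
```

```text
43.06863325151947
35.07175048765943
```

View pics/c6.png

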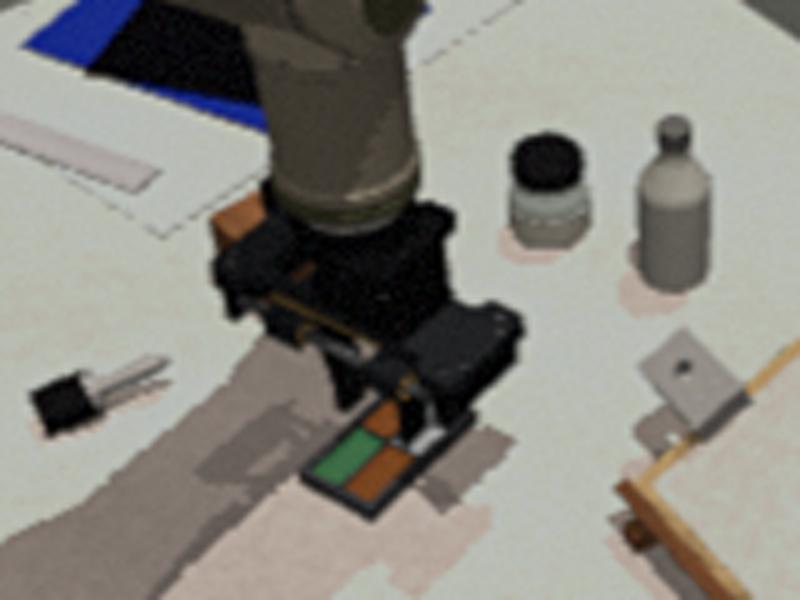

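View pics/c7.png

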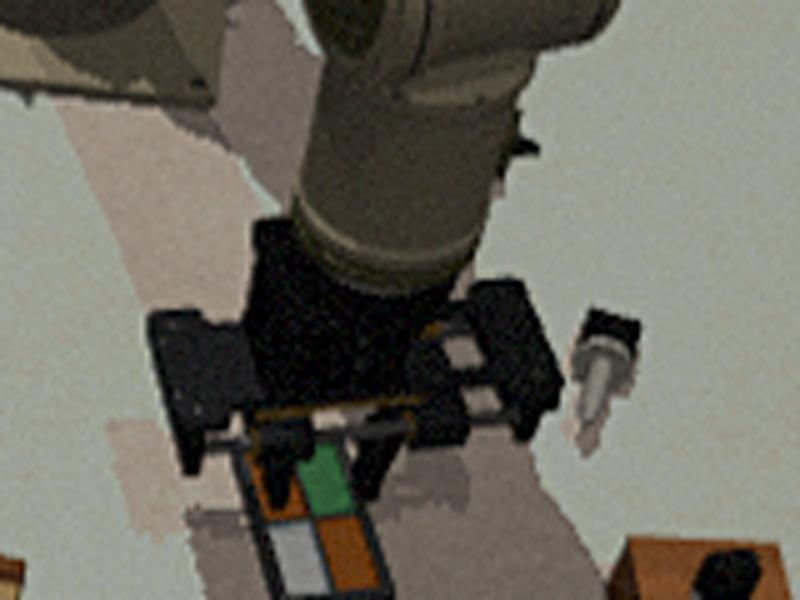

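>>> arm_command:
  travel:
    - [0,0,0]
    - [0,0,0]
    - [0,0,0]
    - [0,0,0]
    - [0,0,0]
    - [0,0,0]
    - [0,0,0]
  delta_rot:
    - [0,0,0]
    - [0,0,0]
    - [0,0,0]
    - [0,0,0]
    - [0,0,0]
    - [0,0,0]
    - [0,0,0]
  grip: [0,0,0,0,0,0,0]

```text
clock: 5.65
ee_pos: [435.7, 186.4, 2.3]
eef_rot: [-0.143, 0.99, 0.0, 0.0]
ft_force: [0.4, -0.2, 0.3]
width: 43.5
```

```bash
python3 - <<'E'
from h import *
s=ctrl.state(); print(s["width"],s["ee_pos"],s["ft_force"],s["q"])
grab("side","3");grab("scene","3")
crop("side3",190,160,270,220,10,"c6");crop("scene3",320,170,400,230,10,"c7")
for t in ("scene","side"): print(proj(cam(t,"3"),[s["ee_pos"],[435.6,186.4,12]]).round(1))
E
```

```text
43.5383647708816 [435.6712817  186.39852327   2.30835734] [ 0.38869902 -0.17272712  0.25802403] [-0.64854233  0.21137185  0.16079888  2.05918223 -0.04389841  0.87408691
  1.39400211]
[[361.2 224.6]
 [361.7 222.4]]
[[227.5 209.5]
 [227.2 207.4]]
```

View pics/c6.png

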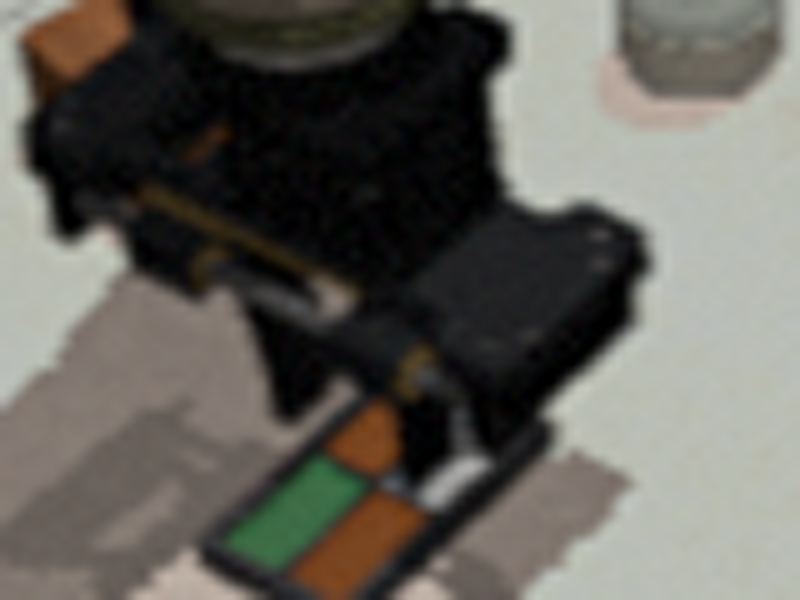

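View pics/c7.png

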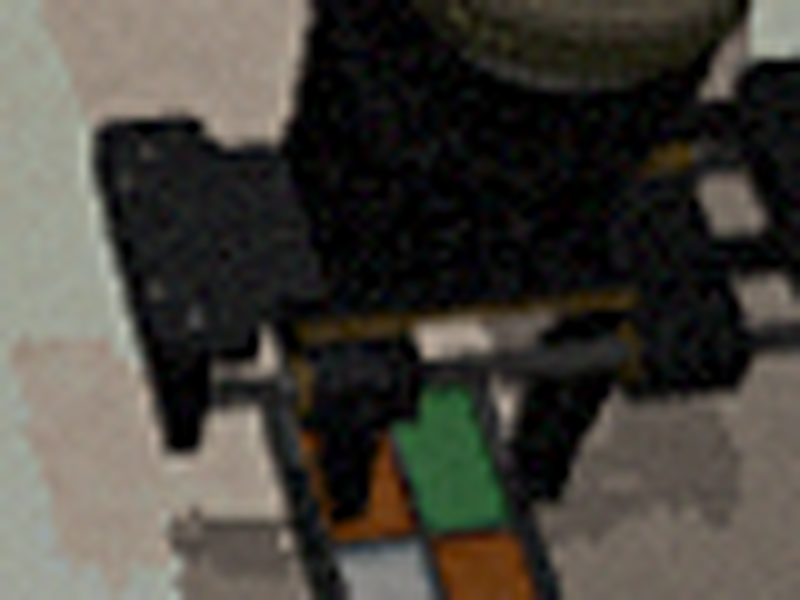

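```bash
python3 - <<'E'
from h import *
S=cam("scene","3");D=cam("side","3")
A=tri(S,(354.1,221.1),D,(232.1,207.6));B=tri(S,(374.1,219.1),D,(218.1,201.1));print(A,B,(A+B)/2,np.linalg.norm(A-B))
E
```

```text
[442.53371428 165.71957692  22.87778889] [424.88346448 218.82061848  20.95362691] [433.70858938 192.2700977   21.9157079 ] 55.990662899727184
```

>>> arm_command:
  travel:
    - [0,0,0]
    - [0,0,0]
    - [0,0,0]
    - [0,0,0]
    - [0,0,0]
  delta_rot:
    - [0,0,0]
    - [0,0,0]
    - [0,0,0]
    - [0,0,0]
    - [0,0,0]
  grip: [-0.75,-0.75,-0.75,-0.75,-0.75]

```text
clock: 6.25
ee_pos: [435.7, 186.3, 2.3]
eef_rot: [-0.143, 0.99, 0.0, -0.0]
ft_force: [-0.7, -0.5, -0.7]
width: 73.2
```

```bash
python3 - <<'E'
from h import *
s=ctrl.state(); print(s["width"],s["ee_pos"],s["ft_force"])
grab("side","4");grab("scene","4")
crop("side4",190,160,270,220,10,"c8");crop("scene4",320,170,400,230,10,"c9")
E
```

```text
73.19564688908669 [435.6526781  186.34700159   2.26552451] [-0.69432471 -0.46994797 -0.71833643]
```

View pics/c8.png

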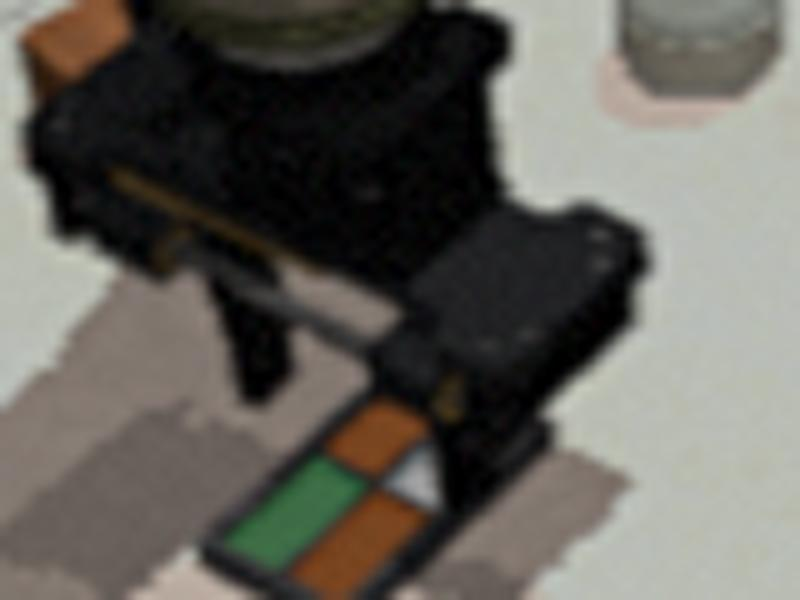

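View pics/c9.png

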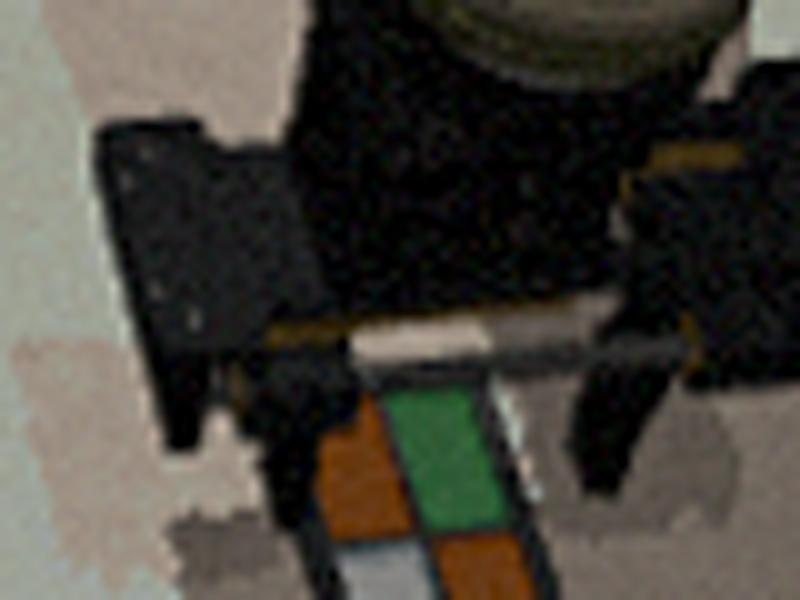

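```bash
python3 - <<'E'
from h import *
S=cam("scene","3");D=cam("side","3")
f=lambda u,v:(320+u/10-.45,170+v/10-.45); g=lambda u,v:(190+u/10-.45,160+v/10-.45)
A=tri(S,f(295,525),D,g(460,508));B=tri(S,f(600,493),D,g(258,402));print(A,B,(A+B)/2,np.linalg.norm(A-B))
for z in (2.3,22):
  for s_ in (-1,1):
    P=[435.7+s_*41*np.cos(np.deg2rad(106.4)),186.4+s_*41*np.sin(np.deg2rad(106.4)),z]
    print(z,(proj(S,P)[0]-[320,170])*10,(proj(D,P)[0]-[190,160])*10)
E
```

```text
[445.64377755 152.49202666  19.41189321] [421.62376855 232.35260574  19.60905032] [433.63377305 192.4223162   19.51047177] 83.39491468602111
2.3 [261.14351275 562.11298726] [473.42807523 546.7406548 ]
2.3 [561.04282341 530.72052868] [279.30855821 443.47143498]
22 [270.27945742 517.04417618] [468.37899822 504.98807315]
22 [574.23322049 485.5004548 ] [272.28967176 401.55636202]
```

```bash
python3 - <<'E'
from h import *
grab("wrist","4"); s=ctrl.state()
W=cam("wrist","4"); Rm=cv2.Rodrigues(W[1])[0]; o=-Rm.T@np.ravel(W[2]); Rc=R.from_quat(s["eef_rot"])
print("cam in tool",Rc.inv().apply(o-s["ee_pos"]).round(1),"cam axes in tool\n",(Rc.inv().as_matrix()@Rm.T).round(3))
tp=lambda *p: Rc.apply(p)+s["ee_pos"]
print(proj(W,[tp(0,0,0),tp(0,40,0),tp(0,-40,0),tp(0,40,-19),tp(0,-40,-19)]).round(0))
crop("wrist4",160,140,400,320,3.3,"c10")
E
```

```text
cam in tool [  74.1    0.5 -191.9] cam axes in tool
 [[-0.    -0.963 -0.268]
 [ 1.    -0.     0.001]
 [-0.001 -0.268  0.963]]
[[281. 238.]
 [340. 238.]
 [222. 238.]
 [346. 249.]
 [217. 249.]]
```

View pics/c10.png

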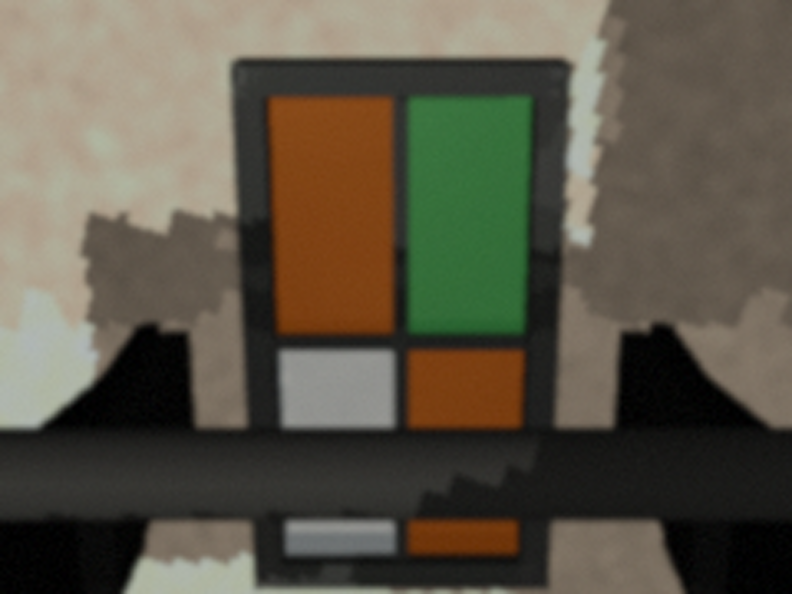

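>>> arm_command:
  travel:
    - [0,0,0.1]
    - [0,0,0.1]
    - [0,0,0]
  delta_rot:
    - [0,0,0]
    - [0,0,0]
    - [0,0,0]
  grip: [-0.75,-0.75,-0.75]

```text
clock: 6.7
ee_pos: [435.3, 186.2, -3.2]
eef_rot: [-0.143, 0.99, -0.0, -0.0]
ft_force: [-0.2, -0.1, -0.1]
width: 76.0
```

>>> arm_command:
  travel:
    - [0,0,0.1]
    - [0,0,0.1]
    - [0,0,0.1]
    - [0,0,0]
  delta_rot:
    - [0,0,0]
    - [0,0,0]
    - [0,0,0]
    - [0,0,0]
  grip: [-0.75,-0.75,-0.75,-0.75]

```text
clock: 7.1
ee_pos: [435.4, 186.3, -10.6]
eef_rot: [-0.143, 0.99, -0.0, -0.0]
ft_force: [-0.0, -0.5, -0.6]
width: 76.1
```

```bash
python3 - <<'E'
from h import *
s=ctrl.state(); print(s["width"],s["ee_pos"],s["ft_force"])
grab("side","5");grab("scene","5")
crop("side5",190,160,270,220,10,"c8");crop("scene5",320,170,400,230,10,"c9")
E
```

```text
76.10587978510104 [435.40226154 186.25220813 -10.62401003] [-0.01707767 -0.51345982 -0.63200578]
```

View pics/c8.png

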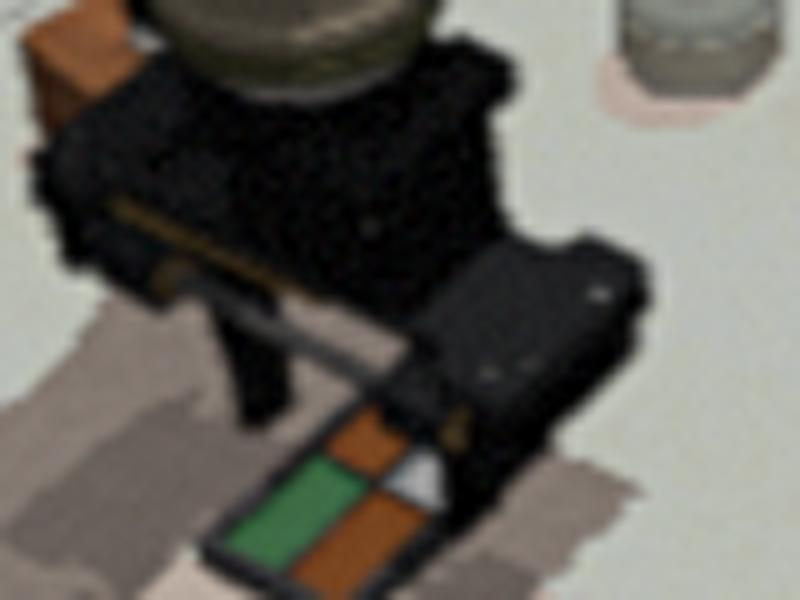

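View pics/c9.png

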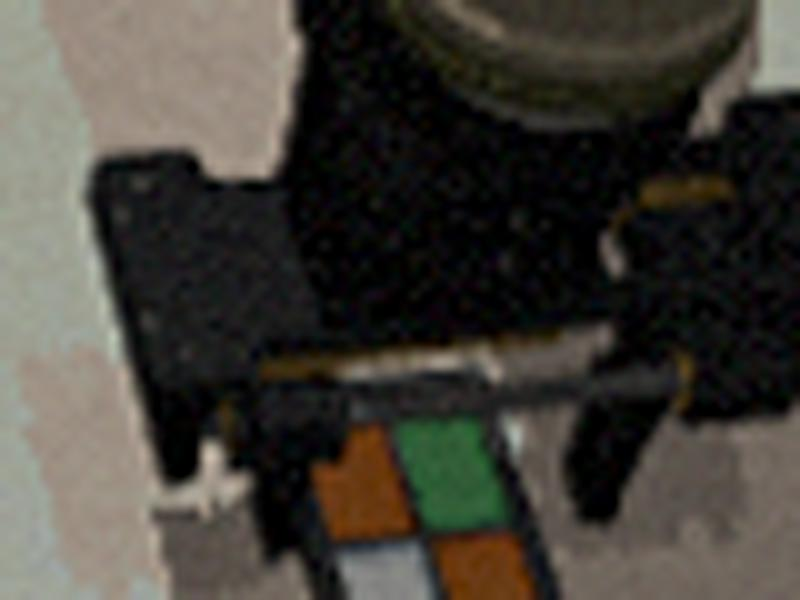

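>>> arm_command:
  travel:
    - [0,0,0.1]
    - [0,0,0.08]
    - [0,0,0]
    - [0,0,0]
    - [0,0,0]
    - [0,0,0]
    - [0,0,0]
  delta_rot:
    - [0,0,0]
    - [0,0,0]
    - [0,0,0]
    - [0,0,0]
    - [0,0,0]
    - [0,0,0]
    - [0,0,0]
  grip: [-0.75,-0.75,-0.75,1,1,1,1]
  force: 25

```text
clock: 7.9
ee_pos: [435.7, 186.4, -14.6]
eef_rot: [-0.143, 0.99, 0.0, 0.0]
ft_force: [0.0, 0.5, 0.2]
width: 51.8
```

```bash
python3 - <<'E'
from h import *
s=ctrl.state(); print(s["width"],s["ee_pos"],s["ft_force"])
E
```

```text
51.80475124214961 [435.69387086 186.40784756 -14.64710081] [0.0418646  0.45249049 0.17828629]
```

>>> arm_command:
  travel:
    - [0,0,0]
    - [0,0,0]
    - [0,0,0]
  delta_rot:
    - [0,0,0]
    - [0,0,0]
    - [0,0,0]
  grip: [1,1,1]

```text
clock: 8.2
ee_pos: [435.6, 186.4, -14.7]
eef_rot: [-0.143, 0.99, 0.0, 0.0]
ft_force: [-0.3, 0.6, 0.8]
width: 28.3
```

```bash
python3 - <<'E'
from h import *
s=ctrl.state(); print(s["width"],s["ee_pos"],s["ft_force"])
grab("side","6");grab("scene","6");grab("wrist","6")
crop("side6",190,160,270,220,10,"c8");crop("scene6",320,170,400,230,10,"c9")
E
```

```text
28.255211229412954 [435.64722411 186.38468746 -14.72368195] [-0.28134918  0.60576757  0.76469685]
```

View pics/c8.png

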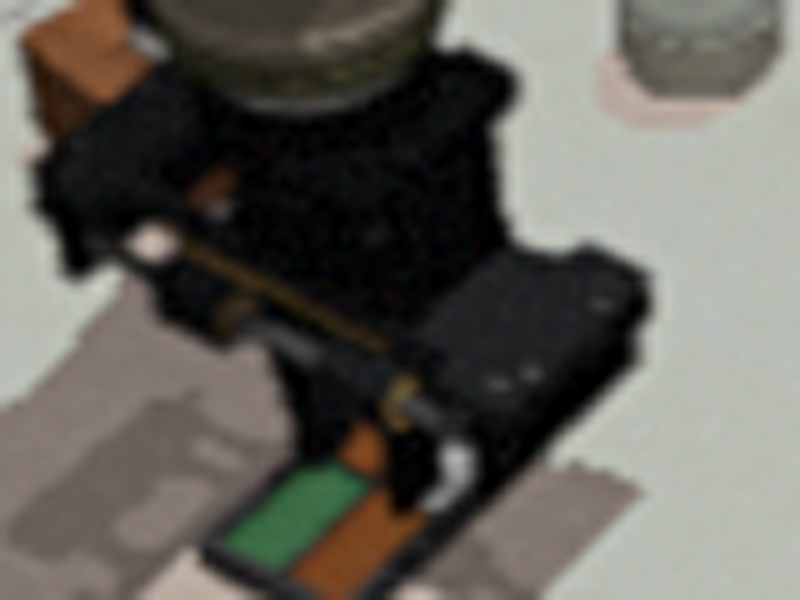

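View pics/c9.png

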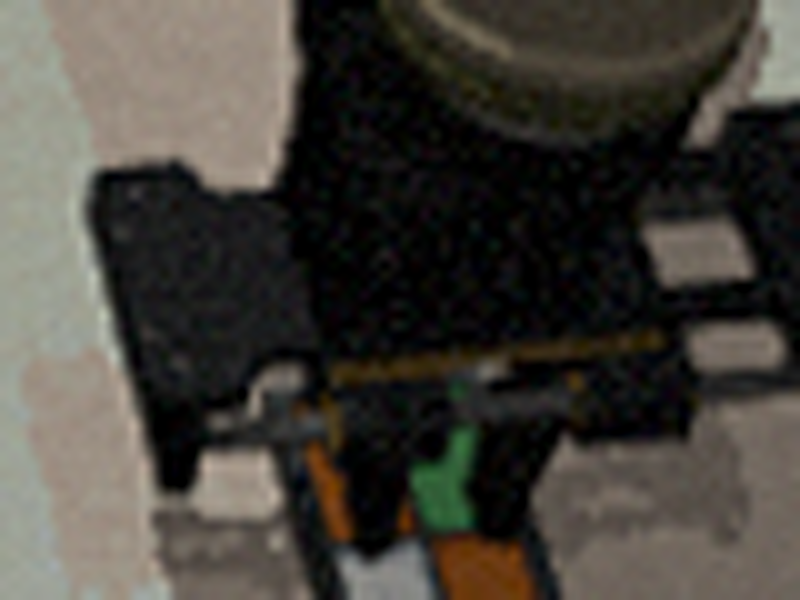

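View pics/wrist6.png

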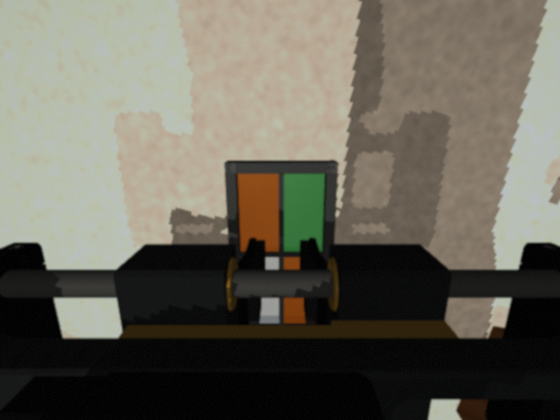

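```bash
python3 - <<'E'
from h import *
s=ctrl.state(); Rc=R.from_quat(s["eef_rot"]); print(s["width"],s["ee_pos"])
S=cam("scene","6");D=cam("side","6")
# picture widths ~28 (side) then a bit less for scene
tp=lambda *p: Rc.apply(p)+s["ee_pos"]
for dz in (0,-10,-19,-30,-40):
  for h in (-15,15):
    P=tp(0,h,dz); print(dz,h,P.round(0),((proj(S,P)[0]-[320,170])*10).round(0),((proj(D,P)[0]-[190,160])*10).round(0))
E
```

```text
15.972844777020667 [435.63890969 186.38677341 -14.72261675]
0 -15 [440. 172. -15.] [348. 590.] [416. 549.]
0 15 [431. 201. -15.] [456. 579.] [345. 511.]
-10 -15 [440. 172.  -5.] [353. 568.] [413. 528.]
-10 15 [431. 201.  -5.] [462. 556.] [342. 491.]
-19 -15 [440. 172.   4.] [358. 547.] [410. 509.]
-19 15 [431. 201.   4.] [467. 536.] [339. 472.]
-30 -15 [440. 172.  15.] [363. 522.] [407. 486.]
-30 15 [431. 201.  15.] [474. 511.] [336. 448.]
-40 -15 [440. 172.  25.] [369. 499.] [404. 465.]
-40 15 [431. 201.  25.] [480. 488.] [332. 427.]
```

>>> arm_command:
  travel:
    - [0,0,0]
    - [0,0,0]
    - [0,0,0]
    - [0,0,0]
    - [0,0,0]
    - [0,0,0]
    - [0,0,0]
    - [0,0,0.1]
    - [0,0,0.1]
    - [0,0,0]
  delta_rot:
    - [0,0,0]
    - [0,0,0]
    - [0,0,0]
    - [0,0,0]
    - [0,0,0]
    - [0,0,0]
    - [0,0,0]
    - [0,0,0]
    - [0,0,0]
    - [0,0,0]
  grip: [-1,-1,-1,-1,-1,-1,-1,-1,-1,-1]

```text
clock: 9.35
ee_pos: [435.3, 186.3, -20.2]
eef_rot: [-0.143, 0.99, -0.0, -0.0]
ft_force: [0.0, -0.3, -0.6]
width: 84.3
```

>>> arm_command:
  travel:
    - [0,0,0.07]
    - [0,0,0.07]
    - [0,0,0]
  delta_rot:
    - [0,0,0]
    - [0,0,0]
    - [0,0,0]
  grip: [-1,-1,-1]

```text
clock: 9.65
ee_pos: [435.5, 186.3, -23.5]
eef_rot: [-0.143, 0.99, -0.0, -0.0]
ft_force: [-1.1, -0.6, 0.1]
width: 86.4
```

```bash
python3 - <<'E'
from h import *
s=ctrl.state(); print(s["width"],s["ee_pos"],s["ft_force"])
grab("side","7");grab("scene","7")
a=cv2.imread("pics/side7.png")[160:225,190:270];b=cv2.imread("pics/scene7.png")[170:235,320:400]
im=np.vstack([a,b]);im=cv2.convertScaleAbs(im,alpha=2,beta=10);cv2.imwrite("pics/c11.png",cv2.resize(np.hstack([a,b]),None,fx=5,fy=5,interpolation=cv2.INTER_CUBIC))
E
```

```text
86.36767210396228 [435.49777316 186.29965349 -23.45563789] [-1.05783045 -0.64069708  0.05948268]
```

View pics/c11.png

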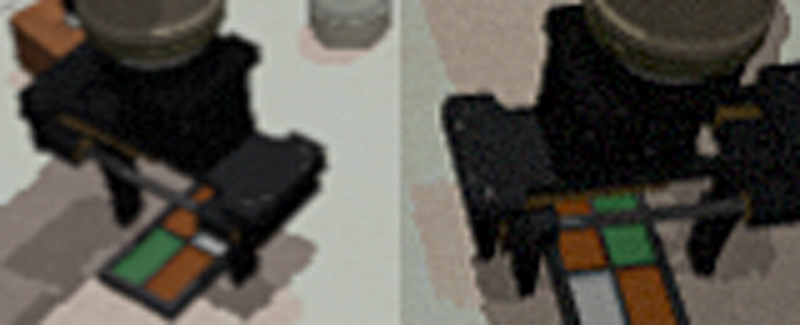

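>>> arm_command:
  travel:
    - [0,0,0]
    - [0,0,0]
    - [0,0,0]
    - [0,0,0]
    - [0,0,0]
    - [0,0,0]
  delta_rot:
    - [0,0,0]
    - [0,0,0]
    - [0,0,0]
    - [0,0,0]
    - [0,0,0]
    - [0,0,0]
  grip: [1,1,1,1,1,1]
  force: 25

```text
clock: 10.35
ee_pos: [435.7, 186.4, -23.2]
eef_rot: [-0.143, 0.99, 0.0, 0.0]
ft_force: [-1.1, -0.3, 0.2]
width: 61.4
```

```bash
python3 - <<'E'
from h import *
W=cam("wrist","4"); Rc=R.from_quat([-0.143,0.98972,0,0]); p0=np.array([435.65,186.35,2.27])
for dz in (0,-10,-19,-30,-40):
  print(dz,proj(W,[Rc.apply((x,y,dz))+p0 for x in (9.5,0,-9.5) for y in (-36.6,36.6)]).round(0).tolist())
E
```

```text
0 [[227.0, 225.0], [336.0, 225.0], [227.0, 238.0], [335.0, 238.0], [228.0, 251.0], [334.0, 251.0]]
-10 [[224.0, 230.0], [338.0, 230.0], [225.0, 244.0], [338.0, 244.0], [225.0, 257.0], [337.0, 257.0]]
-19 [[221.0, 235.0], [341.0, 235.0], [222.0, 249.0], [340.0, 249.0], [223.0, 263.0], [339.0, 263.0]]
-30 [[217.0, 242.0], [345.0, 241.0], [218.0, 257.0], [344.0, 257.0], [219.0, 272.0], [343.0, 271.0]]
-40 [[214.0, 248.0], [348.0, 248.0], [215.0, 264.0], [347.0, 264.0], [216.0, 280.0], [346.0, 280.0]]
```

>>> arm_command:
  travel:
    - [0,0,-0.3]
    - [0,0,-0.6]
    - [0,0,-0.9]
    - [0,0,-0.9]
    - [0,0,-0.9]
    - [0,0,-0.9]
    - [0,0,-0.9]
    - [0,0,-0.9]
    - [0,0,-0.9]
    - [0,0,0]
  delta_rot:
    - [0,0,0]
    - [0,0,0]
    - [0,0,0]
    - [0,0,0]
    - [0,0,0]
    - [0,0,0]
    - [0,0,0]
    - [0,0,0]
    - [0,0,0]
    - [0,0,0]
  grip: [1,1,1,1,1,1,1,1,1,1]
  force: 30

```text
clock: 11.35
ee_pos: [437.1, 187.1, 160.1]
eef_rot: [-0.143, 0.99, 0.001, 0.002]
ft_force: [-0.6, 0.0, -1.2]
width: 61.2
```

```bash
python3 - <<'E'
from h import *
grab("wrist","8");grab("side","8")
n=-Bmat().apply([0,0,1])
print(n,Bw([57,0,66]))
plan(Bw([57,0,66])+29.2*n,Rboard(1))
E
```

```text
[ 0.42101292 -0.03680099 -0.90630779] [538.60992006 -55.78566368 117.74827209]
clock 11.45 pos [435.6 186.4 157. ] w 61.1 F [ 0.5  0.3 -1.7]
rot deg [  4.69 -24.68  21.05] n>= 2.8725745061777905
travel after rot [-3.821 -9.291  4.68 ] before rot [ -1.674 -10.636   2.625]  world [ 115.3 -243.2  -65.7] n>= 9.29
```

View pics/wrist8.png

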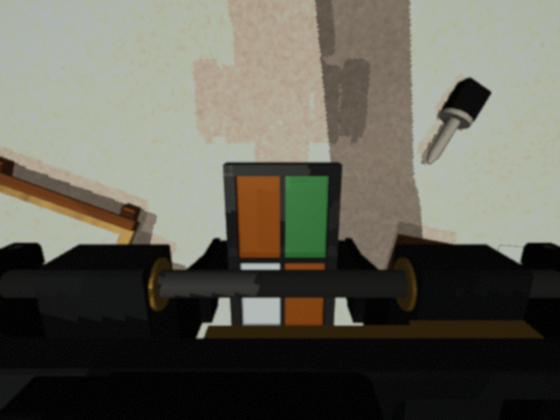

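View pics/side8.png

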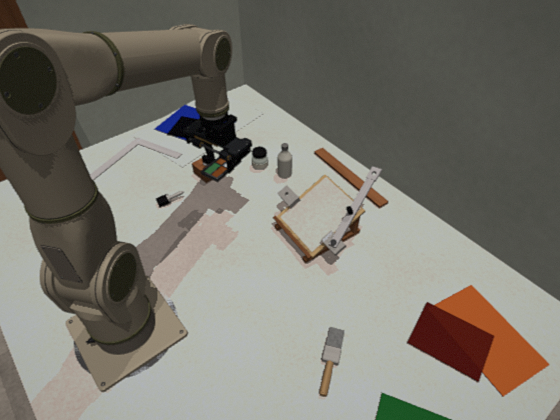

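>>> arm_command:
  travel:
    - [0,0,0]
    - [0,0,0]
    - [0,0,0]
    - [-0.318,-0.774,0.39]
    - [-0.318,-0.774,0.39]
    - [-0.318,-0.774,0.39]
    - [-0.318,-0.774,0.39]
    - [-0.318,-0.774,0.39]
    - [-0.318,-0.774,0.39]
    - [-0.318,-0.774,0.39]
  delta_rot:
    - [1.563,-8.23,7.02]
    - [1.563,-8.23,7.02]
    - [1.563,-8.23,7.02]
    - [0,0,0]
    - [0,0,0]
    - [0,0,0]
    - [0,0,0]
    - [0,0,0]
    - [0,0,0]
    - [0,0,0]
  grip: [1,1,1,1,1,1,1,1,1,1]

```text
clock: 12.45
ee_pos: [509.7, 48.8, 111.1]
eef_rot: [-0.0, 0.986, -0.008, 0.166]
ft_force: [1.3, 0.2, -1.4]
width: 61.3
```

```bash
python3 - <<'E'
from h import *
n=-Bmat().apply([0,0,1])
plan(Bw([57,0,66])+29.2*n,Rboard(1))
E
```

```text
clock 12.45 pos [509.7  48.8 111.1] w 61.3 F [ 1.3  0.2 -1.4]
rot deg [ 0.96 -5.84  4.87] n>= 0.6795510870272156
travel after rot [-1.486 -4.066  1.569] before rot [-1.283 -4.208  1.358]  world [  41.2 -105.6  -19.8] n>= 4.07
```

>>> arm_command:
  travel:
    - [0,0,0]
    - [-0.297,-0.813,0.314]
    - [-0.297,-0.813,0.314]
    - [-0.297,-0.813,0.314]
    - [-0.297,-0.813,0.314]
    - [-0.297,-0.813,0.314]
    - [0,0,0]
    - [0,0,0]
  delta_rot:
    - [0.96,-5.84,4.87]
    - [0,0,0]
    - [0,0,0]
    - [0,0,0]
    - [0,0,0]
    - [0,0,0]
    - [0,0,0]
    - [0,0,0]
  grip: [1,1,1,1,1,1,1,1]

```text
clock: 13.25
ee_pos: [551.0, -55.9, 91.3]
eef_rot: [0.04, 0.976, -0.01, 0.212]
ft_force: [0.4, 1.0, -1.0]
width: 61.2
```

```bash
python3 - <<'E'
from h import *
n=-Bmat().apply([0,0,1])
plan(Bw([57,0,66])+29.2*n,Rboard(1))
grab("scene","9");grab("side","9");grab("wrist","9")
a=cv2.imread("pics/side9.png")[130:270,250:410];b=cv2.imread("pics/scene9.png")[180:320,180:340]
cv2.imwrite("pics/c12.png",cv2.resize(np.hstack([a,b]),None,fx=2.5,fy=2.5,interpolation=cv2.INTER_CUBIC))
E
```

```text
clock 13.25 pos [551.  -55.9  91.3] w 61.2 F [ 0.4  1.  -1. ]
rot deg [ 0.01 -0.51  0.32] n>= 0.059250221240763866
travel after rot [ 0.001 -0.038 -0.   ] before rot [ 0.001 -0.038 -0.   ]  world [-0.1 -1.   0. ] n>= 0.04
```

View pics/c12.png

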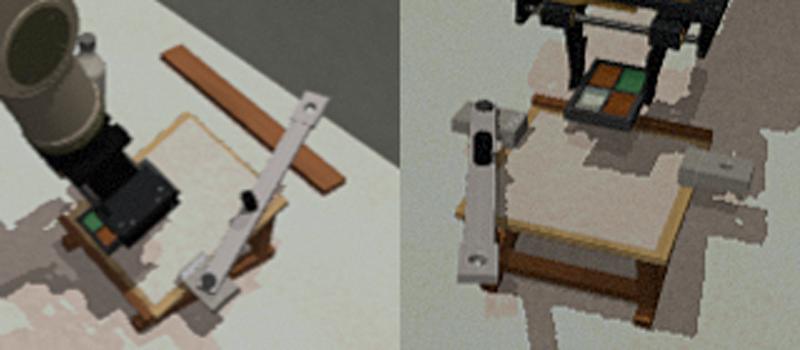

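View pics/wrist9.png

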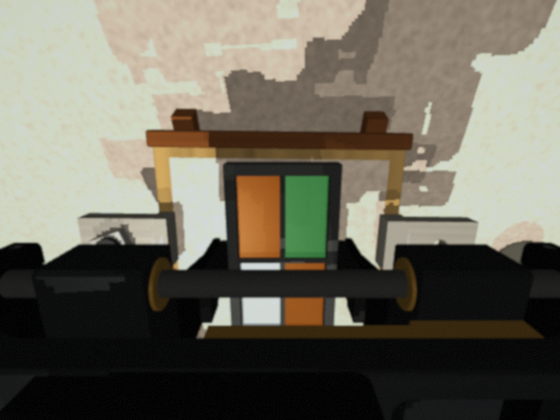

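```bash
python3 - <<'E'
from h import *
W=cam("wrist","9")
print(proj(W,Bw([[-12,-95,10],[-12,95,10],[0,-95,10],[0,95,10],[70,-120,20],[50,-145,20],[50,-81,20],[50,79,20],[50,145,20]])).round(1))
crop("wrist9",60,100,500,270,1.8,"c13")
s=ctrl.state();Rc=R.from_quat(s["eef_rot"])
print(proj(W,[Rc.apply([x,y,-35.2])+s["ee_pos"] for x,y in ((55,-31),(55,31))]).round(1))
E
```

```text
[[145.2 130.8]
 [413.4 132.7]
 [147.  148.1]
 [411.4 149.9]
 [118.  244.3]
 [ 79.9 218.4]
 [167.9 219. ]
 [387.1 220.3]
 [477.2 220.8]]
[[222.1 163.4]
 [341.5 163.3]]
```

View pics/c13.png

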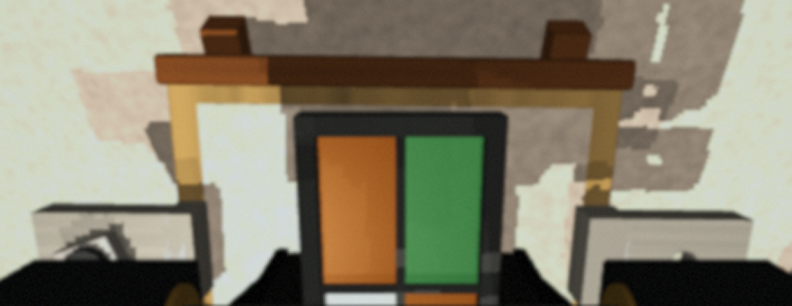

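>>> arm_command:
  travel:
    - [-0.08,-0.03,0.3]
    - [0,0,0.45]
    - [0,0,0.45]
    - [0,0,0.45]
    - [0,0,0.3]
    - [0,0,0.2]
    - [0,0,0]
    - [0,0,0]
  delta_rot:
    - [0,-0.5,0.3]
    - [0,0,0]
    - [0,0,0]
    - [0,0,0]
    - [0,0,0]
    - [0,0,0]
    - [0,0,0]
    - [0,0,0]
  grip: [1,1,1,1,1,1,1,1]

```text
clock: 14.2
ee_pos: [576.5, -58.6, 44.8]
eef_rot: [0.042, 0.975, -0.009, 0.217]
ft_force: [-0.7, 0.9, -1.3]
width: 61.3
```

```bash
python3 - <<'E'
from h import *
n=-Bmat().apply([0,0,1])
plan(Bw([59,0,6])+29.2*n,Rboard(1))
grab("wrist","10");crop("wrist10",60,60,500,300,1.8,"c14")
W=cam("wrist","10")
print(proj(W,Bw([[-12,-95,10],[-12,95,10],[0,-95,10],[0,95,10]])).round(1))
E
```

```text
clock 14.2 pos [576.5 -58.6  44.8] w 61.3 F [-0.7  0.9 -1.3]
rot deg [0.06 0.13 0.05] n>= 0.015217628109103803
travel after rot [ 0.066 -0.022  0.281] before rot [ 0.066 -0.022  0.281]  world [ 1.4 -0.7 -7.1] n>= 0.28
[[102.2 127.6]
 [459.1 127.8]
 [105.7 150.5]
 [455.6 150.6]]
```

View pics/c14.png

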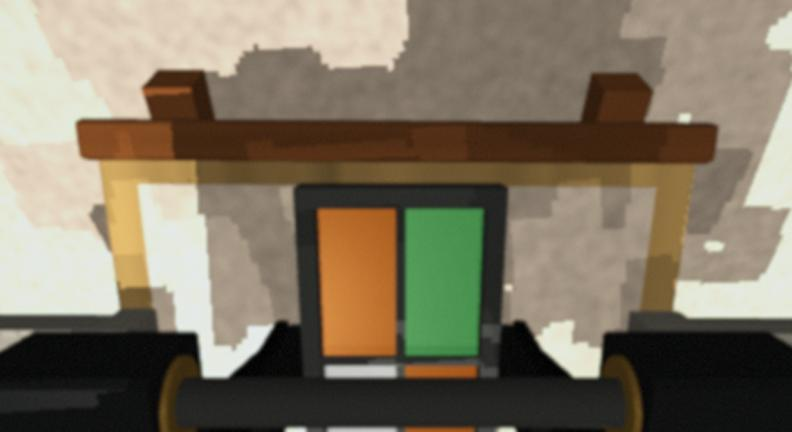

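>>> arm_command:
  travel:
    - [0,0,0.12]
    - [0,0,0.1]
    - [0,0,0]
  delta_rot:
    - [0,0,0]
    - [0,0,0]
    - [0,0,0]
  grip: [1,1,1]

```text
clock: 14.55
ee_pos: [579.1, -58.7, 39.8]
eef_rot: [0.042, 0.975, -0.009, 0.217]
ft_force: [0.4, 0.0, -0.5]
width: 61.4
```

>>> arm_command:
  travel:
    - [0,0,0.05]
    - [0,0,0]
  delta_rot:
    - [0,0,0]
    - [0,0,0]
  grip: [1,1]

```text
clock: 14.75
ee_pos: [579.4, -58.7, 39.3]
eef_rot: [0.042, 0.975, -0.009, 0.217]
ft_force: [-14.5, 0.9, 19.1]
width: 61.2
```

>>> arm_command:
  travel:
    - [0,0,-0.05]
    - [0.08,0,0]
    - [0.06,0,0]
    - [0,0,0]
  delta_rot:
    - [0,0,0]
    - [0,0,0]
    - [0,0,0]
    - [0,0,0]
  grip: [1,1,1,1]

```text
clock: 15.15
ee_pos: [575.2, -58.5, 37.8]
eef_rot: [0.042, 0.975, -0.009, 0.217]
ft_force: [0.3, 0.1, -0.4]
width: 61.5
```

```bash
python3 - <<'E'
from h import *
n=-Bmat().apply([0,0,1])
plan(Bw([57,0,6])+29.2*n,Rboard(1))
grab("wrist","11");crop("wrist11",60,60,500,300,1.8,"c14")
E
```

```text
clock 15.15 pos [575.2 -58.5  37.8] w 61.5 F [ 0.3  0.1 -0.4]
rot deg [0.05 0.08 0.06] n>= 0.009687106135997528
travel after rot [-0.022 -0.019  0.049] before rot [-0.022 -0.019  0.049]  world [ 1.  -0.6 -0.9] n>= 0.05
```

View pics/c14.png

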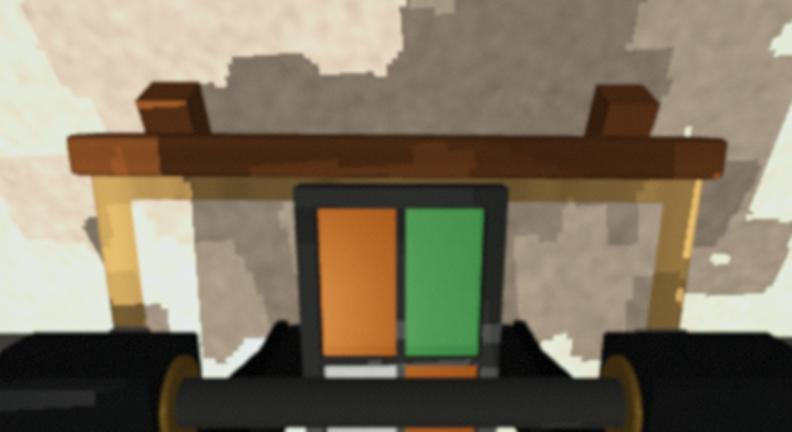

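>>> arm_command:
  travel:
    - [0,0,0.02]
    - [0,0,0]
    - [0,0,0]
    - [0,0,0]
    - [0,0,0]
    - [0,0,0]
  delta_rot:
    - [0,0,0]
    - [0,0,0]
    - [0,0,0]
    - [0,0,0]
    - [0,0,0]
    - [0,0,0]
  grip: [1,-1,-1,-1,-1,-1]

```text
clock: 15.8
ee_pos: [576.0, -58.5, 37.8]
eef_rot: [0.042, 0.975, -0.009, 0.217]
ft_force: [-0.1, -0.5, -0.2]
width: 85.7
```

```bash
python3 - <<'E'
from h import *
s=ctrl.state();print(s["width"],s["ft_force"])
grab("wrist","12");crop("wrist12",60,60,500,300,1.8,"c14")
E
```

```text
85.72372434890964 [-0.10818127 -0.47520345 -0.23747274]
```

View pics/c14.png

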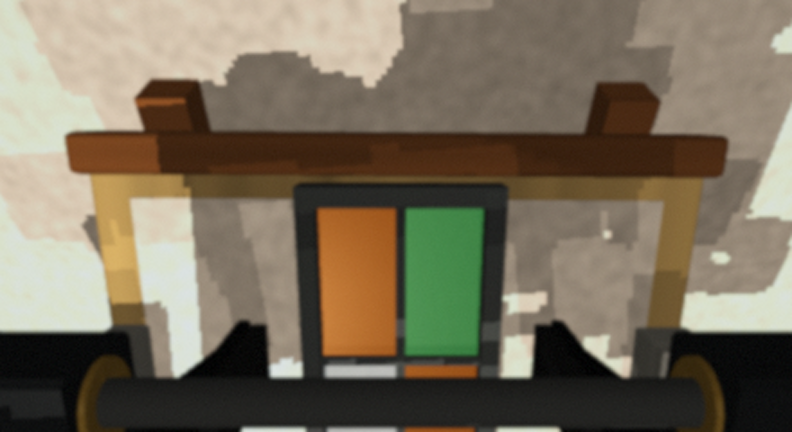

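>>> arm_command:
  travel:
    - [0,0,-0.5]
    - [0,0,-0.9]
    - [0,0,-0.9]
    - [0,0,-0.9]
    - [0,0,-0.6]
    - [0,0,0]
    - [0,0,0]
    - [0,0,0]
    - [0,0,0]
    - [0,0,0]
  delta_rot:
    - [0,0,0]
    - [0,0,0]
    - [0,0,8.4]
    - [0,0,8.4]
    - [0,0,8.4]
    - [0,0,8.4]
    - [0,0,8.4]
    - [0,0,8.4]
    - [0,0,8.4]
    - [0,0,8.4]
  grip: [-1,-1,-1,-1,-1,-1,-1,-1,-1,-1]

```text
clock: 16.85
ee_pos: [535.7, -55.1, 123.8]
eef_rot: [0.577, 0.787, 0.113, 0.186]
ft_force: [-1.0, -0.6, 0.6]
width: 86.6
```

>>> arm_command:
  travel:
    - [0,0,0]
    - [0,0,0]
    - [0,0,0]
    - [0,0,0]
    - [0,0,0]
    - [0,0,0]
    - [0,0,0]
    - [0,0,0]
    - [0,0,0]
    - [0,0,0]
  delta_rot:
    - [0,0,8.4]
    - [0,0,8.4]
    - [0,0,8.4]
    - [0,0,8.4]
    - [0,0,8.4]
    - [0,0,8.4]
    - [0,0,8.4]
    - [0,0,8.4]
    - [0,0,8.4]
    - [0,0,8.4]
  grip: [-1,-1,-1,-1,-1,-1,-1,-1,-1,-1]

```text
clock: 17.85
ee_pos: [535.7, -55.1, 123.8]
eef_rot: [0.956, 0.199, 0.208, 0.062]
ft_force: [0.2, 1.1, -0.8]
width: 86.8
```

```bash
python3 - <<'E'
from h import *
a=BP()[4]
n=-Bmat().apply([0,0,1])
k=[70+100*np.sin(a),-120+100*np.cos(a)]
print(k,ctrl.state()["q"].round(2))
# tool y board angle = 110-180 = -(180-...) ; tangent dir +a: (cos a,-sin a)
ang=np.rad2deg(np.arctan2(-np.sin(a),np.cos(a)))-90
print(ang)
plan(Bw([k[0],k[1],75])+28*n,Rboard(1,ang))
E
```

```text
[np.float64(164.05898224424112), np.float64(-86.0455031081664)] [-0.21 -0.14  0.19  2.2   0.12  0.64 -1.26]
-160.15084644936516
clock 17.85 pos [535.7 -55.1 123.8] w 86.8 F [ 0.2  1.1 -0.8]
rot deg [-0.   -0.14  8.66] n>= 1.0077878155652074
travel after rot [2.859 4.709 1.028] before rot [2.116 5.086 1.034]  world [100.1 -95.5  22. ] n>= 4.71
```

>>> arm_command:
  travel:
    - [0,0,0]
    - [0.476,0.785,0]
    - [0.476,0.785,0]
    - [0.476,0.785,0]
    - [0.476,0.785,0]
    - [0.476,0.785,0]
    - [0.476,0.785,0]
    - [0,0,0]
    - [0,0,0]
  delta_rot:
    - [0,0,8.5]
    - [0,0,0]
    - [0,0,0]
    - [0,0,0]
    - [0,0,0]
    - [0,0,0]
    - [0,0,0]
    - [0,0,0]
    - [0,0,0]
  grip: [-1,-1,-1,-1,-1,-1,-1,-1,-1]

```text
clock: 18.75
ee_pos: [625.2, -148.9, 169.0]
eef_rot: [0.967, 0.13, 0.212, 0.047]
ft_force: [-1.0, 0.5, 0.4]
width: 86.7
```

```bash
python3 - <<'E'
from h import *
a=BP()[4]
n=-Bmat().apply([0,0,1])
k=[70+100*np.sin(a),-120+100*np.cos(a)]
plan(Bw([k[0],k[1],75])+28*n,Rboard(1,-160.15))
grab("wrist","13");W=cam("wrist","13")
print(proj(W,Bw([[*k,56],[*k,28],[70,-120,28],[70+240*np.sin(a),-120+240*np.cos(a),28]])).round(1))
E
```

```text
clock 18.75 pos [ 625.2 -148.9  169. ] w 86.7 F [-1.   0.5  0.4]
rot deg [-0.01 -0.08  0.48] n>= 0.05590500562510407
travel after rot [-0.017  0.03   1.02 ] before rot [-0.019  0.03   1.02 ]  world [ 10.5  -1.8 -23.2] n>= 1.02
[[283.9 228.9]
 [283.7 217.6]
 [282.7 322.5]
 [285.6  26.2]]
```

View pics/wrist13.png

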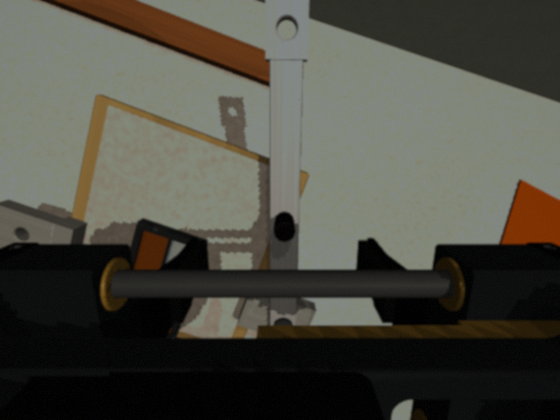

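>>> arm_command:
  travel:
    - [0,0.03,0.5]
    - [0,0,0.6]
    - [0,0,0.6]
    - [0,0,0.5]
    - [0,0,0.3]
    - [0,0,0.2]
    - [0,0,0]
    - [0,0,0]
  delta_rot:
    - [0,0,0.48]
    - [0,0,0]
    - [0,0,0]
    - [0,0,0]
    - [0,0,0]
    - [0,0,0]
    - [0,0,0]
    - [0,0,0]
  grip: [-1,-1,-1,-1,-1,-1,-1,-1]

```text
clock: 19.6
ee_pos: [654.5, -152.2, 108.8]
eef_rot: [0.968, 0.126, 0.213, 0.046]
ft_force: [0.1, 0.1, -0.7]
width: 86.9
```

>>> arm_command:
  travel:
    - [0,0,0]
    - [0,0,0]
    - [0,0,0]
    - [0,0,0]
    - [0,0,0]
    - [0,0,0]
    - [0,0,0]
    - [0,0,0]
    - [0,0,0]
    - [0,0,0]
  delta_rot:
    - [0,0,0]
    - [0,0,0]
    - [0,0,0]
    - [0,0,0]
    - [0,0,0]
    - [0,0,0]
    - [0,0,0]
    - [0,0,0]
    - [0,0,0]
    - [0,0,0]
  grip: [1,1,1,1,1,1,1,1,1,1]
  force: 15

```text
clock: 20.6
ee_pos: [654.4, -152.1, 108.5]
eef_rot: [0.968, 0.126, 0.213, 0.046]
ft_force: [1.0, 0.8, 0.2]
width: 15.2
```

```bash
python3 - <<'E'
from h import *
a=BP()[4]
n=-Bmat().apply([0,0,1])
k=[70+100*np.sin(a),-120+100*np.cos(a)]
plan(Bw([k[0],k[1],32])+28*n,Rboard(1,-160.15))
E
```

```text
clock 20.6 pos [ 654.4 -152.1  108.5] w 15.2 F [1.  0.8 0.2]
rot deg [-0.   -0.14  0.03] n>= 0.01626711660566703
travel after rot [-0.047 -0.009  0.054] before rot [-0.047 -0.009  0.054]  world [-0.5 -0.1 -1.7] n>= 0.05
```

>>> arm_command:
  travel:
    - [-0.03,-0.488,0]
    - [-0.03,-0.488,0]
  delta_rot:
    - [0,0,-7.01]
    - [0,0,-7.01]
  grip: [1,1]

```text
clock: 20.8
ee_pos: [646.5, -129.8, 103.9]
eef_rot: [0.945, 0.245, 0.205, 0.073]
ft_force: [0.7, -1.8, -1.6]
width: 15.8
```

```bash
cat > kn.py <<'E'
from h import *
s=ctrl.state(); Rc=R.from_quat(s["eef_rot"]); tip=s["ee_pos"]-28*Rc.as_matrix()[:,2]
b=Bmat().inv().apply(tip-BP()[:3]); ty=Bmat().inv().apply(Rc.as_matrix()[:,1])
v=b[:2]-[70,-120]; print(s["clock"],"tip in board",b.round(1),"a",np.arctan2(v[0],v[1]).round(4),"r",np.hypot(*v).round(1),"tool y ang",np.rad2deg(np.arctan2(ty[1],ty[0])).round(1),"F",s["ft_force"].round(1),"w",s["width"].round(1))
E
python3 kn.py
```

```text
Traceback (most recent call last):
  File "kn.py", line 4, in <module>
    v=b[:2]-[70,-120]; print(s["clock"],"tip in board",b.round(1),"a",np.arctan2(v[0],v[1]).round(4),"r",np.hypot(*v).round(1),"tool y ang",np.rad2deg(np.arctan2(ty[1],ty[0])).round(1),"F",s["ft_force"].round(1),"w",s["width"].round(1))
                                                                                                                                                                                                                        ^^^^^^^^^^^^^^^^
AttributeError: 'float' object has no attribute 'round'
```

```bash
sed -i 's/s\["width"\].round(1)/round(s["width"],1)/' kn.py; python3 kn.py
```

```text
20.8 tip in board [154.3 -64.4  33.3] a 0.9874 r 101.0 tool y ang -55.9 F [ 0.7 -1.8 -1.6] w 15.8
```

>>> arm_command:
  travel:
    - [-0.03,-0.488,0]
    - [-0.03,-0.488,0]
    - [-0.03,-0.488,0]
    - [-0.03,-0.488,0]
    - [-0.03,-0.488,0]
    - [0,0,0]
  delta_rot:
    - [0,0,-7.01]
    - [0,0,-7.01]
    - [0,0,-7.01]
    - [0,0,-7.01]
    - [0,0,-7.01]
    - [0,0,0]
  grip: [1,1,1,1,1,1]

```text
clock: 21.4
ee_pos: [605.7, -87.3, 83.1]
eef_rot: [0.827, 0.519, 0.173, 0.13]
ft_force: [-1.5, 2.8, -1.7]
width: 15.7
```

```bash
python3 kn.py
```

```text
21.4 tip in board [105.4 -25.6  33.2] a 0.3587 r 100.8 tool y ang -20.9 F [-1.5  2.8 -1.7] w 15.7
```

>>> arm_command:
  travel:
    - [-0.03,-0.484,0]
    - [-0.03,-0.484,0]
    - [-0.03,-0.484,0]
    - [0,0,0]
    - [0,0,0]
  delta_rot:
    - [0,0,-6.93]
    - [0,0,-6.93]
    - [0,0,-6.93]
    - [0,0,0]
    - [0,0,0]
  grip: [1,1,1,1,1]

```text
clock: 21.9
ee_pos: [574.8, -78.1, 68.3]
eef_rot: [0.722, 0.657, 0.148, 0.158]
ft_force: [-3.5, 5.5, 0.4]
width: 15.4
```

```bash
python3 kn.py; python3 - <<'E'
from h import *
for n in ("wrist","scene","side"): grab(n,"14")
for n in ("wrist","scene","side"):
  print(n,proj(cam(n,"14"),Bw([[70,120,28],[70,120,20],[70,-120,28]])).round(1).tolist())
E
```

```text
21.9 tip in board [ 70.5 -19.1  33.1] a 0.0054 r 100.9 tool y ang -0.4 F [-3.5  5.5  0.4] w 15.4
wrist [[280.0, -15.2], [280.1, -8.1], [283.5, 385.1]]
scene [[310.4, 243.3], [309.9, 246.2], [212.9, 223.3]]
side [[285.2, 192.2], [286.1, 193.5], [333.8, 242.1]]
```

View pics/wrist14.png

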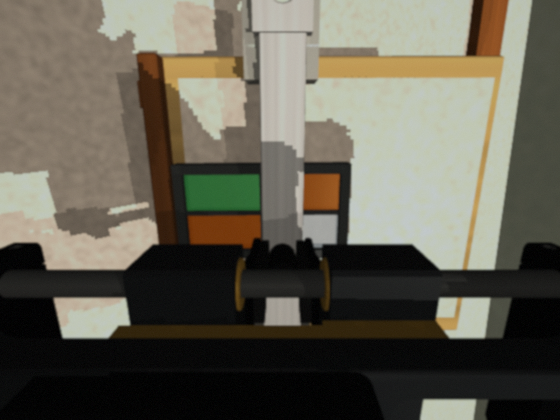

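```bash
python3 - <<'E'
from h import *
a=cv2.imread("pics/side14.png")[165:225,255:315];b=cv2.imread("pics/scene14.png")[215:275,275:335]
cv2.imwrite("pics/c15.png",cv2.resize(np.hstack([a,b]),None,fx=6.6,fy=6.6,interpolation=cv2.INTER_CUBIC))
E
```

```text
(no output)
```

View pics/c15.png

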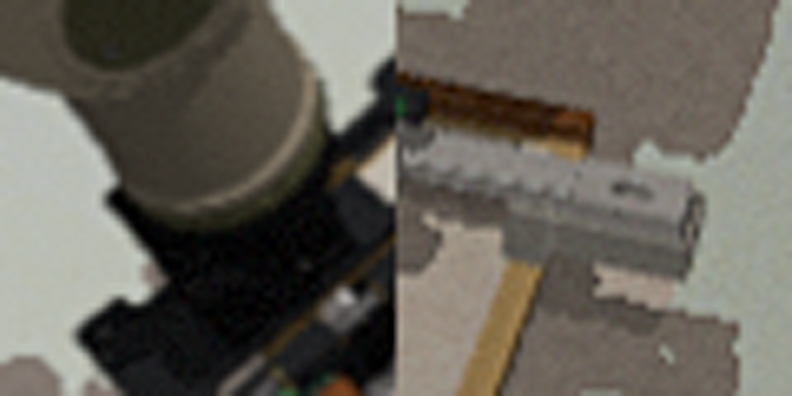

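>>> arm_command:
  travel:
    - [0,0,0]
    - [0,0,0]
    - [0,0,0]
    - [0,0,-0.9]
    - [0,0,-0.9]
    - [0.5,0,-0.9]
    - [0.8,0,-0.2]
    - [0.8,0,0]
    - [0.8,0,0]
    - [0,0,0]
  delta_rot:
    - [0,0,0]
    - [0,0,0]
    - [0,0,0]
    - [0,0,0]
    - [0,0,0]
    - [0,0,0]
    - [0,0,0]
    - [0,0,0]
    - [0,0,0]
    - [0,0,0]
  grip: [0.3,0.3,0.3,0.3,0.3,0.3,0.3,0.3,0.3,0.3]

```text
clock: 23.05
ee_pos: [552.0, -1.7, 135.1]
eef_rot: [0.72, 0.659, 0.148, 0.16]
ft_force: [-0.8, -0.5, -0.2]
width: 30.2
```

```bash
python3 kn.py; python3 - <<'E'
from h import *
grab("wrist","15"); W=cam("wrist","15")
print(proj(W,Bw([[70,120,28],[70,120,20],[70,-20,56]])).round(1).tolist())
E
```

```text
23.05 tip in board [ 72.   55.  106.1] a 0.0116 r 175.0 tool y ang -0.2 F [-0.8 -0.5 -0.2] w 30.2
[[279.8, 136.8], [279.8, 136.5], [280.6, 313.9]]
```

View pics/wrist15.png

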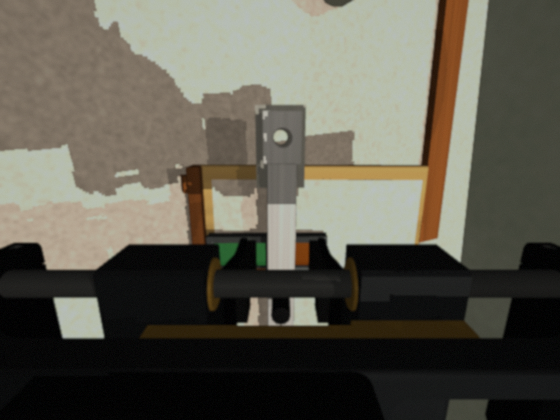

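```bash
python3 - <<'E'
from h import *
crop("wrist15",240,90,330,200,6.5,"c16")
E
```

```text
(no output)
```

View pics/c16.png

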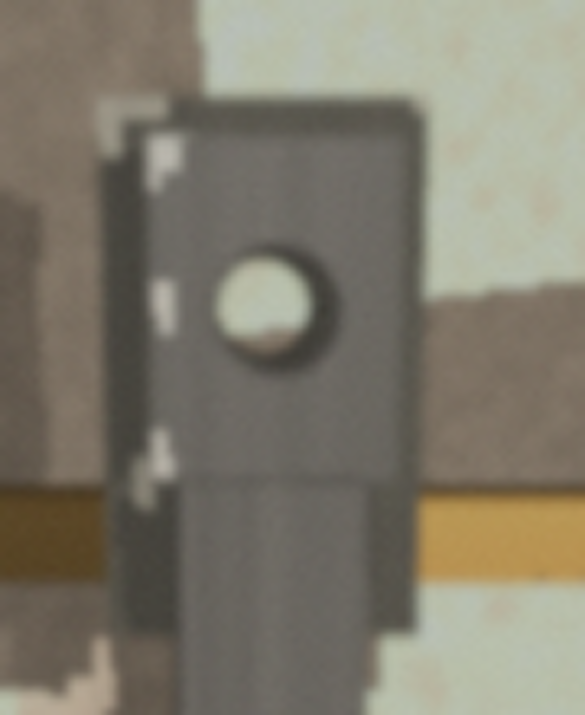

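```bash
python3 - <<'E'
from h import *
plan([484,380,170],Rdown(-5)); print(ctrl.state()["q"].round(2))
E
```

```text
clock 23.1 pos [551.7  -3.3 134.8] w 30.4 F [-0.2 -0.   0.5]
rot deg [25.14 -0.14 -0.18] n>= 2.9271774142757376
travel after rot [15.038 -4.034 -1.406] before rot [15.032 -3.109 -2.962]  world [-67.7 383.3  35.2] n>= 15.04
[-0.18 -0.11  0.03  2.16  0.16  0.67 -0.34]
```

>>> arm_command:
  travel:
    - [0,0,-0.5]
    - [0,0,0]
    - [0,0,0]
    - [0.885,-0.237,-0.055]
    - [0.885,-0.237,-0.055]
    - [0.885,-0.237,-0.055]
    - [0.885,-0.237,-0.055]
    - [0.885,-0.237,-0.055]
    - [0.885,-0.237,-0.055]
    - [0.885,-0.237,-0.055]
  delta_rot:
    - [8.38,0,0]
    - [8.38,0,0]
    - [8.38,0,0]
    - [0,0,0]
    - [0,0,0]
    - [0,0,0]
    - [0,0,0]
    - [0,0,0]
    - [0,0,0]
    - [0,0,0]
  grip: [-1,-1,-1,-1,-1,-1,-1,-1,-1,-1]

```text
clock: 24.1
ee_pos: [519.1, 153.9, 156.0]
eef_rot: [0.739, 0.674, 0.001, -0.001]
ft_force: [0.7, -0.0, 0.0]
width: 86.1
```

>>> arm_command:
  travel:
    - [0.885,-0.237,-0.055]
    - [0.885,-0.237,-0.055]
    - [0.885,-0.237,-0.055]
    - [0.885,-0.237,-0.055]
    - [0.885,-0.237,-0.055]
    - [0.885,-0.237,-0.055]
    - [0.885,-0.237,-0.055]
    - [0.885,-0.237,-0.055]
    - [0,0,0]
    - [0,0,0]
  delta_rot:
    - [0,0,0]
    - [0,0,0]
    - [0,0,0]
    - [0,0,0]
    - [0,0,0]
    - [0,0,0]
    - [0,0,0]
    - [0,0,0]
    - [0,0,0]
    - [0,0,0]
  grip: [-1,-1,-1,-1,-1,-1,-1,-1,-1,-1]

```text
clock: 25.1
ee_pos: [488.3, 333.9, 167.2]
eef_rot: [0.739, 0.674, 0.001, -0.001]
ft_force: [0.8, -0.7, -0.2]
width: 86.9
```

```bash
python3 - <<'E'
from h import *
plan([484,380,170],Rdown(-5)); print(ctrl.state()["q"].round(2))
grab("wrist","16"); W=cam("wrist","16")
print(proj(W,[[484,380,46],[484,380,78]]).round(1).tolist())
E
```

```text
clock 25.1 pos [488.3 333.9 167.2] w 86.9 F [ 0.8 -0.7 -0.2]
rot deg [-0.03 -0.13 -0.25] n>= 0.02896715277237271
travel after rot [ 1.821 -0.333 -0.111] before rot [ 1.82  -0.341 -0.107]  world [-4.3 46.1  2.8] n>= 1.82
[-0.58  0.28 -0.12  1.59  0.03  1.28 -0.79]
[[274.9, 153.9], [274.0, 157.0]]
```

View pics/wrist16.png

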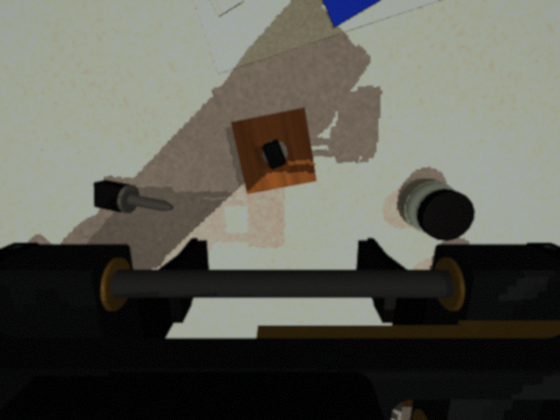

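```bash
python3 - <<'E'
from h import *
crop("wrist16",225,100,325,200,7,"c17")
E
```

```text
(no output)
```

View pics/c17.png

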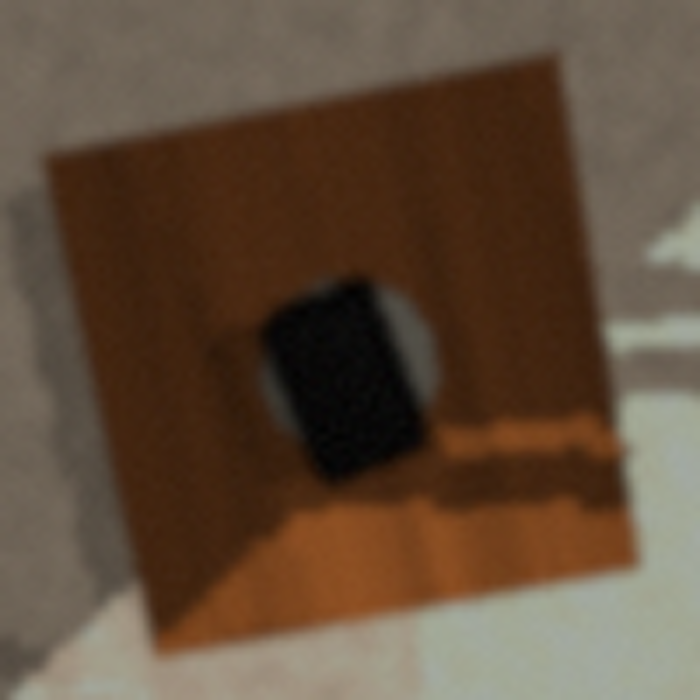

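```bash
python3 - <<'E'
from h import *
W=cam("wrist","16"); f=lambda u,v:(225+u/7-.43,100+v/7-.43)
P=np.array([onplane(W,f(*p),78) for p in [(263,328),(365,278),(427,440),(335,482)]]); print(P.round(1),P.mean(0).round(1))
e=np.roll(P,-1,0)-P; print(np.linalg.norm(e,axis=1).round(1),np.rad2deg(np.arctan2(e[:,1],e[:,0])).round(1))
P=np.array([onplane(W,f(*p),46) for p in [(48,158),(558,53),(636,567),(158,655)]]); print(P.round(1),P.mean(0).round(1))
e=np.roll(P,-1,0)-P; print(np.linalg.norm(e,axis=1).round(1),np.rad2deg(np.arctan2(e[:,1],e[:,0])).round(1))
E
```

```text
[[474.1 390.5  78. ]
 [488.  395.7  78. ]
 [494.2 374.   78. ]
 [481.5 369.6  78. ]] [484.4 382.5  78. ]
[14.8 22.5 13.5 22.2] [  20.2  -74.1 -160.8  109.4]
[[443.8 415.2  46. ]
 [517.4 422.7  46. ]
 [523.8 348.5  46. ]
 [450.6 341.7  46. ]] [483.9 382.   46. ]
[74.  74.5 73.5 73.9] [   5.8  -85.1 -174.7   95.3]
```

```bash
python3 - <<'E'
from h import *
plan([484.2,382.3,100],Rdown(18.5))
E
```

```text
clock 25.15 pos [488.6 333.3 167.3] w 87.0 F [ 0.  -0.1 -0. ]
rot deg [ 1.000e-02 -1.200e-01 -2.381e+01] n>= 2.7723197232134784
travel after rot [1.916 0.455 2.691] before rot [ 1.931 -0.357  2.695]  world [ -4.4  49.  -67.3] n>= 2.69
```

>>> arm_command:
  travel:
    - [0,0,0]
    - [0,0,0]
    - [0,0,0]
    - [0.64,0.15,0]
    - [0.64,0.15,0.4]
    - [0.64,0.155,0.7]
    - [0,0,0.8]
    - [0,0,0.8]
    - [0,0,0]
    - [0,0,0]
  delta_rot:
    - [0,0,-7.95]
    - [0,0,-7.95]
    - [0,0,-7.95]
    - [0,0,0]
    - [0,0,0]
    - [0,0,0]
    - [0,0,0]
    - [0,0,0]
    - [0,0,0]
    - [0,0,0]
  grip: [-1,-1,-1,-1,-1,-1,-1,-1,-1,-1]

```text
clock: 26.15
ee_pos: [482.8, 384.9, 99.9]
eef_rot: [0.584, 0.812, 0.001, -0.001]
ft_force: [-0.1, 0.2, 0.4]
width: 86.9
```

```bash
python3 - <<'E'
from h import *
plan([484.2,382.3,26],Rdown(18.5))
grab("wrist","17"); W=cam("wrist","17")
print(proj(W,[[484.2,382.3,46],[484.2,382.3,78]]).round(1).tolist())
crop("wrist17",190,120,380,300,4,"c18")
E
```

```text
clock 26.15 pos [482.8 384.9  99.9] w 86.9 F [-0.1  0.2  0.4]
rot deg [-0.   -0.15  0.06] n>= 0.017953734636184868
travel after rot [-0.116  0.021  2.956] before rot [-0.124  0.021  2.955]  world [  1.4  -2.6 -73.9] n>= 2.96
[[283.7, 218.6], [283.9, 231.2]]
```

View pics/c18.png

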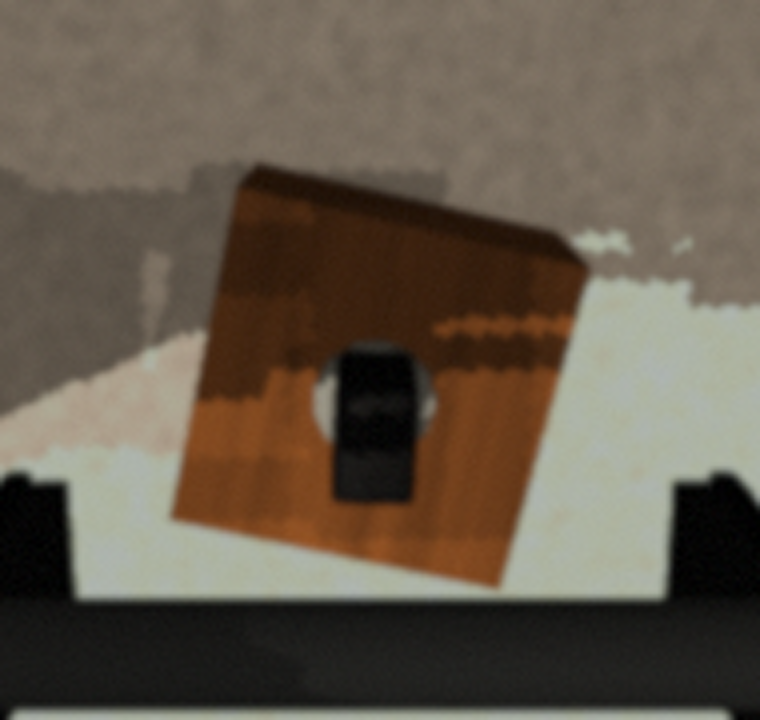

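>>> arm_command:
  travel:
    - [-0.16,0.02,0.4]
    - [0,0,0.6]
    - [0,0,0.6]
    - [0,0,0.6]
    - [0,0,0.4]
    - [0,0,0.3]
    - [0,0,0.05]
    - [0,0,0]
  delta_rot:
    - [0,0,0]
    - [0,0,0]
    - [0,0,0]
    - [0,0,0]
    - [0,0,0]
    - [0,0,0]
    - [0,0,0]
    - [0,0,0]
  grip: [-0.6,-0.6,-0.6,-0.6,-0.6,-0.6,-0.6,-0.6]

```text
clock: 27.0
ee_pos: [485.0, 380.9, 26.4]
eef_rot: [0.583, 0.812, 0.001, -0.001]
ft_force: [0.5, -0.6, 0.7]
width: 69.6
```

```bash
python3 - <<'E'
from h import *
plan([484.2,382.3,26],Rdown(18.5))
grab("side","17");grab("scene","17")
a=cv2.imread("pics/side17.png")[130:190,170:250];b=cv2.imread("pics/scene17.png")[210:270,400:480]
cv2.imwrite("pics/c19.png",cv2.resize(np.hstack([a,b]),None,fx=5,fy=5,interpolation=cv2.INTER_CUBIC))
E
```

```text
clock 27.0 pos [485.  380.9  26.4] w 69.6 F [ 0.5 -0.6  0.7]
rot deg [ 0.05 -0.16  0.14] n>= 0.018801624103708232
travel after rot [ 0.064 -0.013  0.017] before rot [ 0.064 -0.013  0.018]  world [-0.8  1.4 -0.4] n>= 0.06
```

View pics/c19.png

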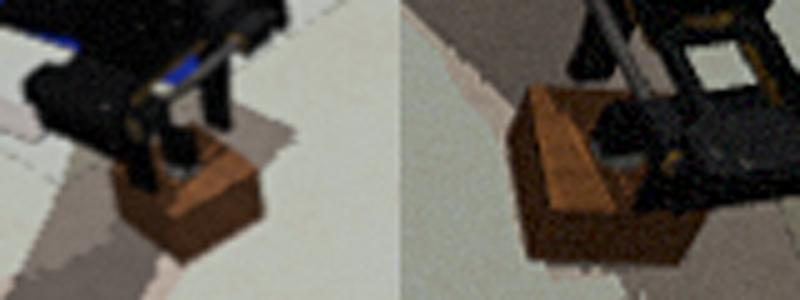

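Fingers are around the block, above the rack top. Close.

>>> arm_command:
  travel:
    - [0,0,0]
    - [0,0,0]
    - [0,0,0]
    - [0,0,0]
    - [0,0,0]
    - [0,0,0]
    - [0,0,0]
    - [0,0,0]
    - [0,0,0]
  delta_rot:
    - [0,0,0]
    - [0,0,0]
    - [0,0,0]
    - [0,0,0]
    - [0,0,0]
    - [0,0,0]
    - [0,0,0]
    - [0,0,0]
    - [0,0,0]
  grip: [1,1,1,1,1,1,1,1,1]
  force: 30

```text
clock: 28.0
ee_pos: [485.0, 380.7, 26.4]
eef_rot: [0.583, 0.812, 0.001, -0.001]
ft_force: [0.5, -0.2, -0.7]
width: 15.7
```

>>> arm_command:
  travel:
    - [0,0,-0.2]
    - [0,0,-0.5]
    - [0,0,-0.8]
    - [0,0,-0.8]
    - [0,0,-0.8]
    - [0,0,-0.8]
    - [0,0,-0.8]
    - [0,0,-0.8]
    - [0,0,0]
    - [0,0,0]
  delta_rot:
    - [0,0,0]
    - [0,0,0]
    - [0,0,0]
    - [0,0,0]
    - [0,0,0]
    - [0,0,0]
    - [0,0,0]
    - [0,0,0]
    - [0,0,0]
    - [0,0,0]
  grip: [1,1,1,1,1,1,1,1,1,1]

```text
clock: 29.0
ee_pos: [485.1, 380.5, 164.4]
eef_rot: [0.583, 0.812, 0.002, -0.001]
ft_force: [-1.0, -0.5, -1.3]
width: 15.6
```

```bash
python3 - <<'E'
from h import *
plan([484.2,382.3,170],Rdown(18.5))
for n in ("side","scene","wrist"): grab(n,"18")
a=cv2.imread("pics/side18.png")[90:180,150:270];b=cv2.imread("pics/scene18.png")[170:260,380:500]
cv2.imwrite("pics/c19.png",cv2.resize(np.hstack([a,b]),None,fx=3.3,fy=3.3,interpolation=cv2.INTER_CUBIC))
crop("wrist18",190,120,380,330,2.8,"c20")
E
```

```text
clock 29.0 pos [485.1 380.5 164.4] w 15.6 F [-1.  -0.5 -1.3]
rot deg [ 0.11 -0.18  0.14] n>= 0.02039790843490234
travel after rot [ 0.081 -0.01  -0.223] before rot [ 0.082 -0.009 -0.222]  world [-0.9  1.8  5.6] n>= 0.22
```

View pics/c19.png

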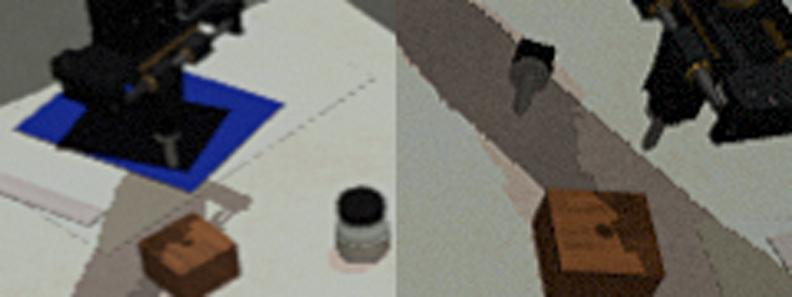

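View pics/c20.png

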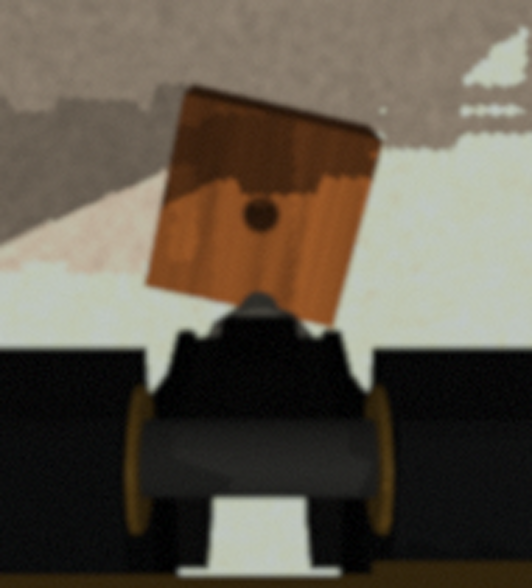

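```bash
python3 - <<'E'
from h import *
W=cam("wrist","18"); s=ctrl.state(); Rc=R.from_quat(s["eef_rot"])
h=onplane(W,(190+261/2.8-.3,120+214/2.8-.3),46); print(h)
# pin rel to tool at grasp
p=np.array([485.0,380.8,26.4]); d=Rc.inv().apply(np.array([h[0],h[1],6.0])-p); print("tip in tool (hole-based)",d.round(1))
# visible tip in the picture (258,293)
crop("wrist18",255,200,320,270,9,"c21")
for x in (-4,-2,0,2,4): print(x,proj(W,[Rc.apply([x,0,d[2]])+s["ee_pos"],Rc.apply([x,0,d[2]-40])+s["ee_pos"],Rc.apply([x+2,0,d[2]])+s["ee_pos"]]).round(1).tolist())
E
```

```text
[483.82307102 382.14440711  46.        ]
tip in tool (hole-based) [ 1.6 -0.7 20.4]
-4 [[283.1, 233.1], [283.4, 255.3], [283.1, 230.6]]
-2 [[283.1, 230.6], [283.4, 252.4], [283.1, 228.1]]
0 [[283.1, 228.1], [283.4, 249.4], [283.1, 225.5]]
2 [[283.1, 225.5], [283.4, 246.4], [283.1, 223.0]]
4 [[283.1, 223.0], [283.4, 243.3], [283.1, 220.4]]
```

View pics/c21.png

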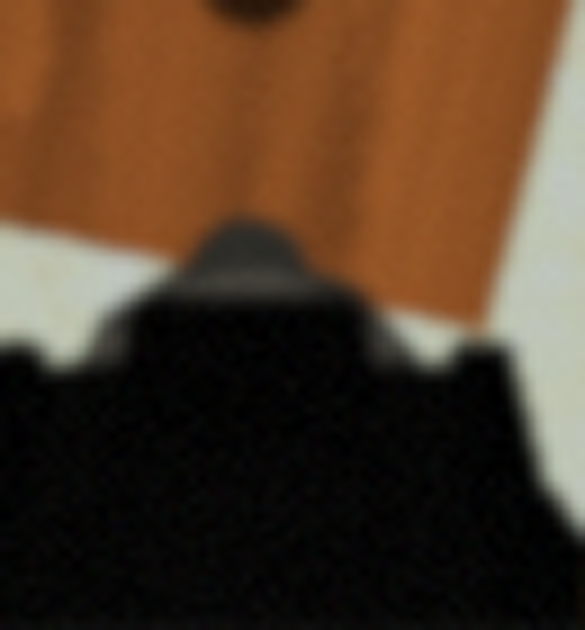

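```bash
cat > ins.py <<'E'
from h import *
import sys
tip=np.array([1.4,-0.8,20.4])
def tgt(x,y,z,ang=-67): 
    Rt=Rboard(1,ang); return Bw([x,y,z])-Rt.apply(tip),Rt
def show():
    s=ctrl.state(); Rc=R.from_quat(s["eef_rot"]); b=Bmat().inv().apply(Rc.apply(tip)+s["ee_pos"]-BP()[:3]); print("tip in board",b.round(2))
if __name__=="__main__":
    z=float(sys.argv[1]); x=float(sys.argv[2]) if len(sys.argv)>2 else 70.7; y=float(sys.argv[3]) if len(sys.argv)>3 else 120
    plan(*tgt(x,y,z)); show()
E
python3 ins.py 68; python3 -c "from cell import ctrl; print(ctrl.state()['q'].round(2))"
```

```text
clock 29.15 pos [484.5 379.9 162.9] w 16.2 F [ 0.1 -0.  -1.2]
rot deg [-23.   -10.01   0.61] n>= 2.6778040920189627
travel after rot [-12.664  -1.935   2.292] before rot [-12.913  -1.46    0.713]  world [  68.6 -317.5  -18.5] n>= 12.66
tip in board [-17.01 430.35 127.78]
[-0.59  0.34 -0.18  1.52  0.06  1.29 -0.46]
```

>>> arm_command:
  travel:
    - [0,0,0]
    - [0,0,0]
    - [0,0,0]
    - [-0.9,-0.14,0.16]
    - [-0.9,-0.14,0.16]
    - [-0.9,-0.14,0.16]
    - [-0.9,-0.14,0.16]
    - [-0.9,-0.14,0.16]
    - [-0.9,-0.14,0.16]
    - [-0.9,-0.14,0.16]
  delta_rot:
    - [-7.67,-3.34,0.2]
    - [-7.67,-3.34,0.2]
    - [-7.67,-3.34,0.2]
    - [0,0,0]
    - [0,0,0]
    - [0,0,0]
    - [0,0,0]
    - [0,0,0]
    - [0,0,0]
    - [0,0,0]
  grip: [1,1,1,1,1,1,1,1,1,1]

```text
clock: 30.15
ee_pos: [518.2, 221.0, 154.0]
eef_rot: [0.574, 0.79, 0.112, 0.186]
ft_force: [-0.3, -0.6, -0.9]
width: 16.1
```

```bash
python3 ins.py 68
```

```text
clock 30.15 pos [518.2 221.  154. ] w 16.1 F [-0.3 -0.6 -0.9]
rot deg [ 0.02 -0.01 -0.  ] n>= 0.0025570042904952467
travel after rot [-6.331 -0.95   1.169] before rot [-6.332 -0.95   1.168]  world [  34.9 -158.6   -9.6] n>= 6.33
tip in board [ 30.72 274.98  97.24]
```

>>> arm_command:
  travel:
    - [-0.904,-0.136,0.167]
    - [-0.904,-0.136,0.167]
    - [-0.904,-0.136,0.167]
    - [-0.904,-0.136,0.167]
    - [-0.904,-0.136,0.167]
    - [-0.904,-0.136,0.167]
    - [-0.904,-0.136,0.167]
    - [0,0,0]
    - [0,0,0]
    - [0,0,0]
  delta_rot:
    - [0,0,0]
    - [0,0,0]
    - [0,0,0]
    - [0,0,0]
    - [0,0,0]
    - [0,0,0]
    - [0,0,0]
    - [0,0,0]
    - [0,0,0]
    - [0,0,0]
  grip: [1,1,1,1,1,1,1,1,1,1]

```text
clock: 31.15
ee_pos: [553.1, 64.6, 144.8]
eef_rot: [0.573, 0.79, 0.112, 0.186]
ft_force: [-0.1, 1.1, -0.8]
width: 16.1
```

```bash
python3 ins.py 40; python3 - <<'E'
from h import *
for n in ("side","scene","wrist"): grab(n,"19")
for n in ("side","scene","wrist"): print(n,proj(cam(n,"19"),Bw([[70,120,28],[70,120,68]])).round(1).tolist())
a=cv2.imread("pics/side19.png")[150:240,240:360];b=cv2.imread("pics/scene19.png")[180:270,260:380]
cv2.imwrite("pics/c19.png",cv2.resize(np.hstack([a,b]),None,fx=3.3,fy=3.3,interpolation=cv2.INTER_CUBIC))
E
```

```text
clock 31.15 pos [553.1  64.6 144.8] w 16.1 F [-0.1  1.1 -0.8]
rot deg [ 0.08 -0.05  0.04] n>= 0.008986636091506213
travel after rot [-0.08  -0.034  1.14 ] before rot [-0.081 -0.036  1.14 ]  world [ 11.8  -3.2 -25.8] n>= 1.14
tip in board [ 70.72 122.19  68.49]
side [[285.2, 192.2], [280.7, 185.8]]
scene [[310.4, 243.3], [312.7, 228.3]]
wrist [[279.7, 213.0], [279.4, 228.0]]
```

View pics/c19.png

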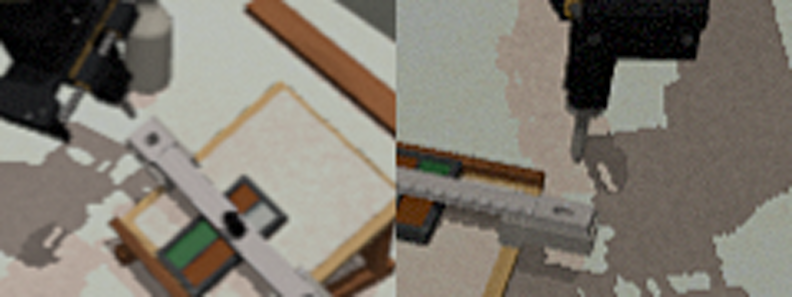

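View pics/wrist19.png

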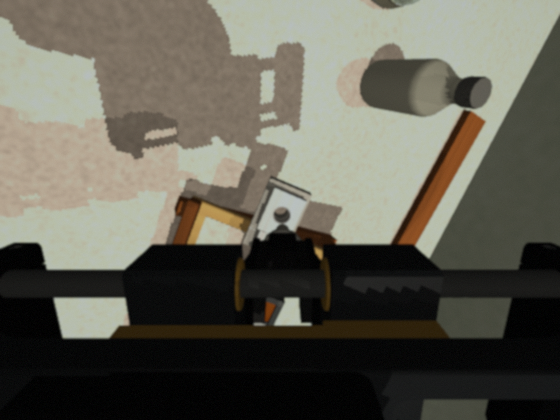

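```bash
python3 - <<'E'
from h import *
crop("wrist19",240,170,330,250,8,"c22")
W=cam("wrist","19")
print((proj(W,Bw([[70,120,28],[70,120,68],[70.7,122.2,68.5]]))-[240,170])*8)
E
```

```text
[[317.39998959 344.09695351]
 [314.92207694 463.65769185]
 [330.99191117 447.60912487]]
```

View pics/c22.png

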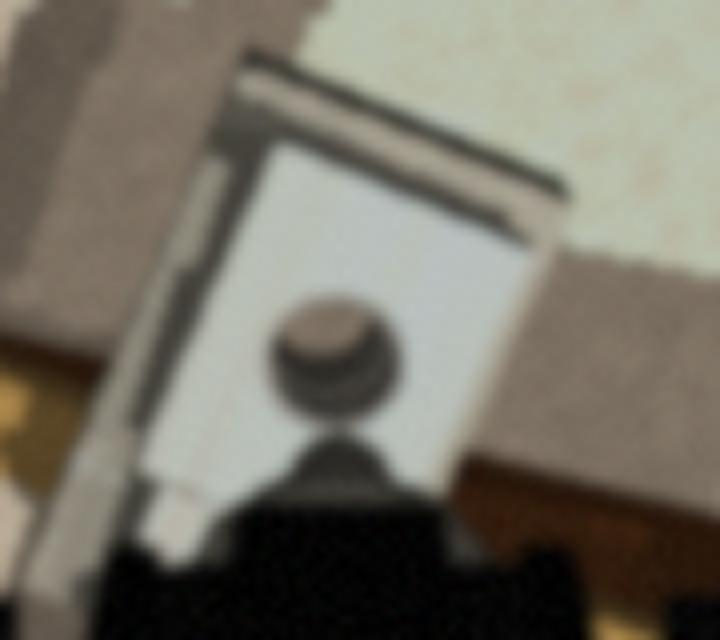

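```bash
python3 ins.py 32 70.6 119.7
```

```text
clock 31.3 pos [553.2  64.6 145.1] w 15.6 F [-0.7  0.3 -0.1]
rot deg [ 0.1  -0.05  0.04] n>= 0.011281709123890014
travel after rot [-0.084 -0.052  1.465] before rot [-0.086 -0.054  1.464]  world [ 14.9  -3.8 -33.3] n>= 1.46
tip in board [ 70.99 122.17  68.61]
```

>>> arm_command:
  travel:
    - [-0.086,-0.054,0.3]
    - [0,0,0.45]
    - [0,0,0.45]
    - [0,0,0.26]
    - [0,0,0]
    - [0,0,0]
  delta_rot:
    - [0.1,0,0]
    - [0,0,0]
    - [0,0,0]
    - [0,0,0]
    - [0,0,0]
    - [0,0,0]
  grip: [1,1,1,1,1,1]

```text
clock: 31.9
ee_pos: [568.1, 59.9, 111.6]
eef_rot: [0.574, 0.79, 0.111, 0.185]
ft_force: [-0.0, 1.0, -1.1]
width: 16.1
```

```bash
python3 ins.py 25 70.6 119.7; python3 - <<'E'
from h import *
for n in ("side","scene","wrist"): grab(n,"20")
crop("wrist20",240,170,330,250,8,"c22")
W=cam("wrist","20")
print((proj(W,Bw([[70,120,28]]))-[240,170])*8)
a=cv2.imread("pics/side20.png")[165:225,250:330];b=cv2.imread("pics/scene20.png")[205:265,275:355]
cv2.imwrite("pics/c23.png",cv2.resize(np.hstack([a,b]),None,fx=5,fy=5,interpolation=cv2.INTER_CUBIC))
E
```

```text
clock 31.9 pos [568.1  59.9 111.6] w 16.1 F [-0.   1.  -1.1]
rot deg [-0.04 -0.02 -0.02] n>= 0.004545638727044267
travel after rot [0.034 0.012 0.275] before rot [0.034 0.012 0.275]  world [ 2.9  0.7 -6.3] n>= 0.28
tip in board [ 70.64 118.8   31.88]
[[326.88544835 419.32730582]]
```

View pics/c22.png

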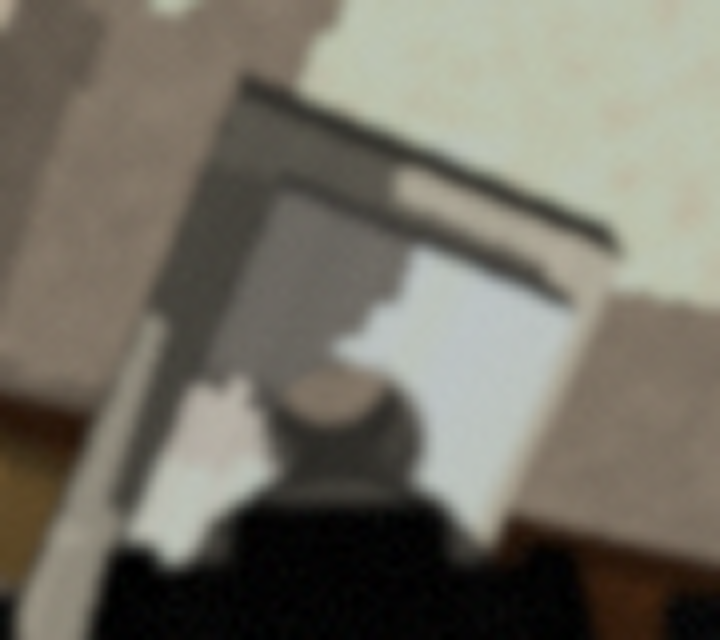

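View pics/c23.png

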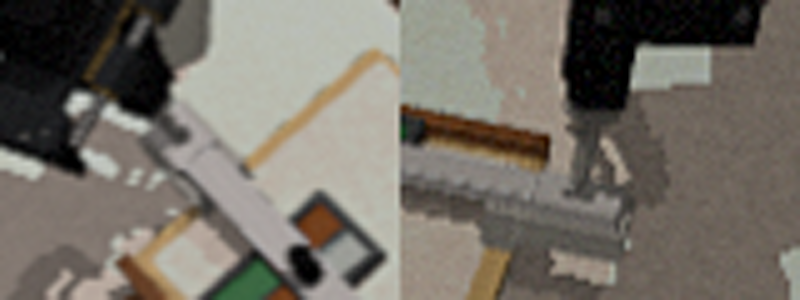

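>>> arm_command:
  travel:
    - [0.034,0.01,0.1]
    - [0,0,0.12]
    - [0,0,0.12]
    - [0,0,0.12]
    - [0,0,0]
  delta_rot:
    - [0,0,0]
    - [0,0,0]
    - [0,0,0]
    - [0,0,0]
    - [0,0,0]
  grip: [1,1,1,1,1]

```text
clock: 32.55
ee_pos: [572.9, 60.3, 100.9]
eef_rot: [0.574, 0.79, 0.111, 0.185]
ft_force: [-0.6, -0.1, 0.3]
width: 15.9
```

```bash
python3 ins.py 10 70.6 119.7
```

```text
clock 32.55 pos [572.9  60.3 100.9] w 15.9 F [-0.6 -0.1  0.3]
rot deg [-0.05 -0.02 -0.02] n>= 0.005761063534962746
travel after rot [0.    0.011 0.405] before rot [-0.     0.011  0.405]  world [ 4.5 -0.3 -9.1] n>= 0.41
tip in board [ 70.33 119.59  20.13]
```

Tip is through the bar hole without contact; on into the lug.

>>> arm_command:
  travel:
    - [0,0.01,0.1]
    - [0,0,0.1]
    - [0,0,0.1]
    - [0,0,0]
  delta_rot:
    - [0,0,0]
    - [0,0,0]
    - [0,0,0]
    - [0,0,0]
  grip: [1,1,1,1]

```text
clock: 32.95
ee_pos: [576.3, 60.2, 94.3]
eef_rot: [0.574, 0.79, 0.111, 0.185]
ft_force: [-0.2, 0.2, -0.7]
width: 15.5
```

>>> arm_command:
  travel:
    - [0,0,0.1]
    - [0,0,0.1]
    - [0,0,0]
  delta_rot:
    - [0,0,0]
    - [0,0,0]
    - [0,0,0]
  grip: [1,1,1]

```text
clock: 33.25
ee_pos: [578.5, 60.0, 89.9]
eef_rot: [0.574, 0.79, 0.111, 0.185]
ft_force: [-0.3, 0.2, -0.1]
width: 15.7
```

```bash
python3 ins.py -12 70.6 119.7
```

```text
clock 33.25 pos [578.5  60.   89.9] w 15.7 F [-0.3  0.2 -0.1]
rot deg [-0.02 -0.03 -0.02] n>= 0.00292284367662019
travel after rot [-0.001 -0.008  0.792] before rot [-0.001 -0.007  0.792]  world [  8.2  -0.8 -18. ] n>= 0.79
tip in board [ 70.76 119.8    7.81]
```

>>> arm_command:
  travel:
    - [0,0,0.14]
    - [0,0,0.14]
    - [0,0,0.14]
    - [0,0,0.14]
    - [0,0,0.1]
    - [0,0,0]
  delta_rot:
    - [0,0,0]
    - [0,0,0]
    - [0,0,0]
    - [0,0,0]
    - [0,0,0]
    - [0,0,0]
  grip: [1,1,1,1,1,1]

```text
clock: 33.85
ee_pos: [585.4, 59.4, 74.8]
eef_rot: [0.574, 0.79, 0.111, 0.185]
ft_force: [0.4, -0.6, -1.1]
width: 15.8
```

>>> arm_command:
  travel:
    - [0,0,0.05]
    - [0,0,0]
  delta_rot:
    - [0,0,0]
    - [0,0,0]
  grip: [1,1]

```text
clock: 34.05
ee_pos: [586.0, 59.4, 74.1]
eef_rot: [0.574, 0.79, 0.112, 0.185]
ft_force: [-0.9, -0.8, -1.6]
width: 15.9
```

```bash
python3 ins.py -12 70.6 119.7
```

```text
clock 34.05 pos [586.   59.4  74.1] w 15.9 F [-0.9 -0.8 -1.6]
rot deg [-0.   -0.03 -0.02] n>= 0.0032039657865635643
travel after rot [-0.001 -0.014  0.092] before rot [-0.001 -0.014  0.092]  world [ 0.7 -0.2 -2.2] n>= 0.09
tip in board [ 70.91 119.88  -9.69]
```

Continue in small steps until the flange bears.

>>> arm_command:
  travel:
    - [0,0,0.05]
    - [0,0,0]
  delta_rot:
    - [0,0,0]
    - [0,0,0]
  grip: [1,1]

```text
clock: 34.25
ee_pos: [586.5, 59.3, 72.9]
eef_rot: [0.574, 0.79, 0.112, 0.185]
ft_force: [-0.4, 0.1, -0.7]
width: 16.0
```

>>> arm_command:
  travel:
    - [0,0,0.05]
    - [0,0,0]
  delta_rot:
    - [0,0,0]
    - [0,0,0]
  grip: [1,1]

```text
clock: 34.45
ee_pos: [586.9, 59.3, 72.5]
eef_rot: [0.574, 0.79, 0.112, 0.185]
ft_force: [-11.7, -0.1, 11.0]
width: 15.7
```

```bash
python3 ins.py -12 70.6 119.7
```

```text
clock 34.45 pos [586.9  59.3  72.5] w 15.7 F [-11.7  -0.1  11. ]
rot deg [-0.01 -0.03 -0.04] n>= 0.0046111279884311135
travel after rot [ 0.002 -0.02   0.02 ] before rot [ 0.002 -0.02   0.02 ]  world [-0.2 -0.1 -0.6] n>= 0.02
tip in board [ 71.07 119.86 -11.51]
```

>>> arm_command:
  travel:
    - [0,0,-0.02]
    - [0,0,0]
    - [0,0,0]
    - [0,0,0]
    - [0,0,0]
    - [0,0,0]
    - [0,0,-0.3]
    - [0,0,-0.6]
    - [0,0,-0.9]
    - [0,0,-0.9]
  delta_rot:
    - [0,0,0]
    - [0,0,0]
    - [0,0,0]
    - [0,0,0]
    - [0,0,0]
    - [0,0,0]
    - [0,0,0]
    - [0,0,0]
    - [0,0,0]
    - [0,0,0]
  grip: [1,0.2,0.2,0.2,0.2,0.2,0.2,0.2,0.2,0.2]

```text
clock: 35.45
ee_pos: [557.8, 61.7, 134.4]
eef_rot: [0.574, 0.79, 0.112, 0.185]
ft_force: [0.1, -0.1, 0.2]
width: 34.9
```

>>> arm_command:
  travel:
    - [-0.8,0,-0.8]
    - [-0.8,0,-0.8]
    - [-0.8,0,-0.8]
    - [0,0,0]
    - [0,0,0]
  delta_rot:
    - [0,0,0]
    - [0,0,0]
    - [0,0,0]
    - [0,0,0]
    - [0,0,0]
  grip: [0.2,0.2,0.2,0.2,0.2]

```text
clock: 35.95
ee_pos: [549.5, 7.2, 198.3]
eef_rot: [0.574, 0.789, 0.112, 0.186]
ft_force: [0.1, 0.1, -0.5]
width: 35.0
```

```bash
python3 - <<'E'
from h import *
s=ctrl.state();print(s["clock"],s["ft_force"],s["width"])
for n in ("side","scene","wrist"): grab(n,"21")
a=cv2.imread("pics/side21.png")[150:270,240:380];b=cv2.imread("pics/scene21.png")[190:310,190:330]
cv2.imwrite("pics/c24.png",cv2.resize(np.hstack([a,b]),None,fx=2.85,fy=2.85,interpolation=cv2.INTER_CUBIC))
for n in ("side","scene","wrist"): print(n,proj(cam(n,"21"),Bw([[70,120,28],[70,120,60]])).round(1).tolist())
E
```

```text
35.95 [ 0.08071668  0.07828956 -0.46337644] 34.95604941271966
side [[285.2, 192.2], [281.6, 187.1]]
scene [[310.4, 243.3], [312.3, 231.3]]
wrist [[281.6, 138.9], [281.5, 140.5]]
```

View pics/c24.png

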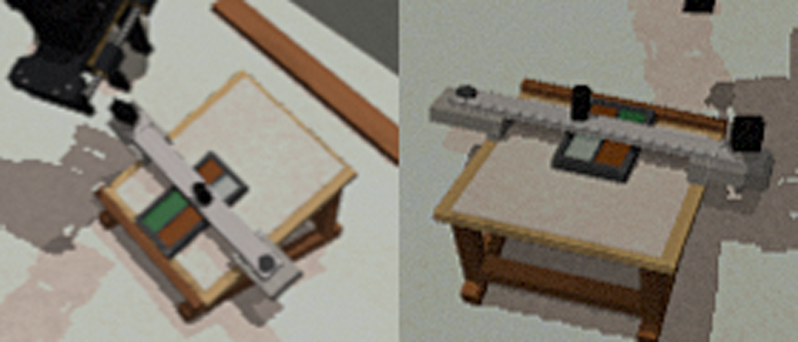

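View pics/wrist21.png

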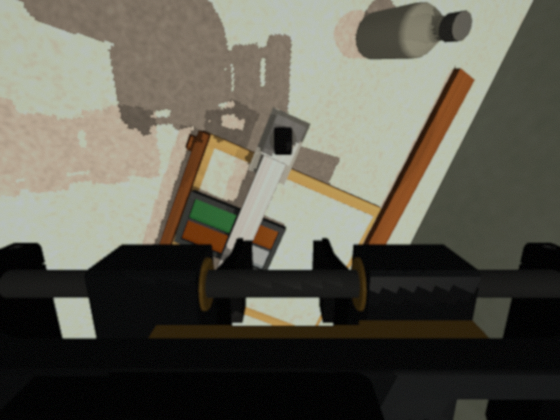

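```bash
python3 - <<'E'
from h import *
crop("wrist21",150,95,350,245,4,"c25")
E
```

```text
(no output)
```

View pics/c25.png

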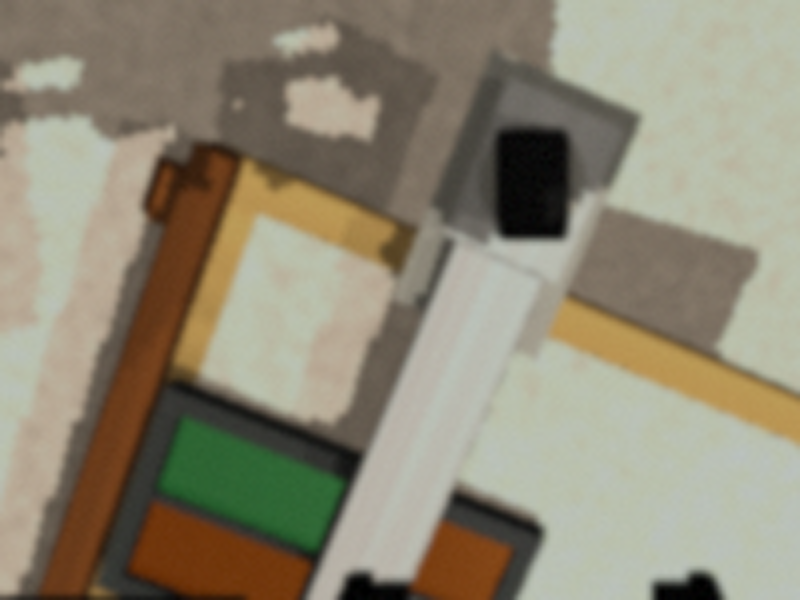

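```bash
python3 - <<'E'
from h import *
K,r,t=cam("wrist","21"); Rm=cv2.Rodrigues(r)[0]; o=-Rm.T@np.ravel(t)
def bp(u,v,z):
    d=Rm.T@np.linalg.solve(K,[150+u/4-.4,95+v/4-.4,1]); ob=Bmat().inv().apply(o-BP()[:3]); db=Bmat().inv().apply(d)
    return (ob+db*(z-ob[2])/db[2])
A,B,C=bp(176,388,12),bp(540,528,12),bp(103,583,12)
print(A.round(1),B.round(1),C.round(1),"center",((B+C)/2).round(1),"ang",np.rad2deg(np.arctan2(*(B-A)[[1,0]])).round(1), np.linalg.norm(B-A),np.linalg.norm(C-A))
print("ledge inner top end",bp(238,155,10).round(1),"pin top",bp(532,184,60).round(1))
E
```

```text
[ 4.8 31.8 12. ] [110.2  33.5  12. ] [  3.8 -29.4  12. ] center [57.   2.1 12. ] ang 1.0 105.41665669407423 61.1598106076701
ledge inner top end [-0.4 95.4 10. ] pin top [ 70.9 120.3  60. ]
```

```bash
python3 - <<'E'
from h import *
a=cv2.imread("pics/side0.png").astype(int);b=cv2.imread("pics/side21.png").astype(int)
for n,(x0,y0,x1,y1) in dict(bottle_top=(275,140,296,160),jar=(248,143,272,170),brush=(315,322,350,398)).items(): print(n,np.abs(a-b)[y0:y1,x0:x1].mean().round(1))
print(ctrl.finish_job(), ctrl.state()["clock"])
E
```

```text
bottle_top 102.1
jar 94.8
brush 11.0
the job is handed in; nothing more can be done
the job is handed in; nothing more can be done
```

```bash
python3 - <<'E'
from h import *
crop("side21",150,90,350,240,4,"c26")
print(onplane(cam("scene"),(369,320),0).round(0),proj(cam("wrist","21"),[onplane(cam("scene"),(369,320),0)]))
a=cv2.imread("pics/scene0.png").astype(int);b=cv2.imread("pics/scene21.png").astype(int)
for n,(x0,y0,x1,y1) in dict(bottle=(355,283,386,326),jar=(395,282,430,318),brush=(148,150,182,198)).items(): print(n,np.abs(a-b)[y0:y1,x0:x1].mean().round(1))
E
```

```text
[704. 215.   0.] [[379.48021619  33.6462038 ]]
bottle 5.3
jar 6.2
brush 6.2
```

View pics/c26.png

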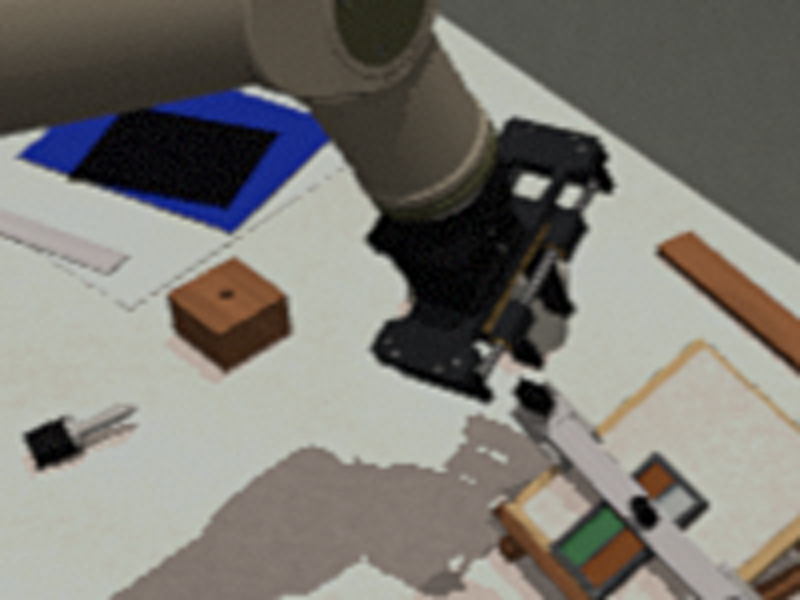

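I laid the panel on the easel, swung the keeper bar down over it and pushed the rack pin home through both holes. Then I let go, backed the gripper off and handed the job in at about 36 s. No verdict was reported.

**What the last checks showed:**
- **Panel:** its centre measures x ≈ 57, y ≈ 2 mm on the board and it is turned about 1°. The long side measured 105 mm instead of 110, so those figures are good to a few mm.
- **Bar:** the measured angle was about +0.006 to +0.008 rad, last checked just before the pin went in.
- **Pin:** the flange met the bar with the tip at about −31.5 mm from the lug's mouth (aim −32). Afterwards the grip block measured x 70.9, y 120.3 mm, in line with the lug hole.
- **Robot:** fingers open and clear, wrist force near 0.
- **Bottle, jar and brush:** unchanged between the first and last scene pictures. The same comparison in the side view disagreed for the bottle and jar, but there the arm stands in front of them.

**What went differently:**
- **Fingertips:** they sit about 28 mm behind the reported TCP. My first two grasps of the panel closed above it without touching, and I corrected for this from then on.
- **Larger look-alike pin:** it was lying on the table by the time of the first panel grasp. I never touched it.

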